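# Put the mixed-up cocotte lids back on their own pots

### The job

After the washing-up the lids of the four coloured cocottes were put on the wrong pots: swap them round so that every pot wears the lid of its own colour, fully seated, and let go. Use the free cork mat to park a lid on the way, never laying one on the bare worktop, and set lids down gently rather than dropping them. Leave the pots and the pepper mill standing where they are.

Things in the scene. Friction and masses are not known exactly. Their poses are not given: they have to be found in the camera images.
- pot_red: red enamelled cast-iron cocotte, white inside, loose, 1.3 kg. Round, 120 mm across, flat rim 78 mm above the worktop, mouth 106 mm across, wall 7 mm; two red lugs reach out to 85 mm from the axis along its +y and -y, at 58 to 70 mm height, and show from above beside the lid. Origin: on the axis at the underside; z up.
- pot_yellow: yellow enamelled cast-iron cocotte, white inside, loose, 1.3 kg. Round, 120 mm across, flat rim 78 mm above the worktop, mouth 106 mm across, wall 7 mm; two yellow lugs reach out to 85 mm from the axis along its +y and -y, at 58 to 70 mm height, and show from above beside the lid. Origin: on the axis at the underside; z up.
- pot_green: green enamelled cast-iron cocotte, white inside, loose, 1.3 kg. Round, 120 mm across, flat rim 78 mm above the worktop, mouth 106 mm across, wall 7 mm; two green lugs reach out to 85 mm from the axis along its +y and -y, at 58 to 70 mm height, and show from above beside the lid. Origin: on the axis at the underside; z up.
- pot_blue: blue enamelled cast-iron cocotte, white inside, loose, 1.3 kg. Round, 120 mm across, flat rim 78 mm above the worktop, mouth 106 mm across, wall 7 mm; two blue lugs reach out to 85 mm from the axis along its +y and -y, at 58 to 70 mm height, and show from above beside the lid. Origin: on the axis at the underside; z up.
- lid_red: red lid, loose, 0.22 to 0.4 kg. Origin: centre of the underside, z up. Plug 10 mm deep, 88 mm across at the bottom, tapering out to 98; then a 114 mm disc that sits on the rim, rising to 18 mm above the origin; then a round steel knob, 30 mm across, from 27 to 41 mm above the origin, on a thin neck. Seated, the origin is 68 mm above the pot's underside. All lids are one size and fit every pot.
- lid_yellow: yellow lid, loose, 0.22 to 0.4 kg. Origin: centre of the underside, z up. Plug 10 mm deep, 88 mm across at the bottom, tapering out to 98; then a 114 mm disc that sits on the rim, rising to 18 mm above the origin; then a round steel knob, 30 mm across, from 27 to 41 mm above the origin, on a thin neck. Seated, the origin is 68 mm above the pot's underside. All lids are one size and fit every pot.
- lid_green: green lid, loose, 0.22 to 0.4 kg. Origin: centre of the underside, z up. Plug 10 mm deep, 88 mm across at the bottom, tapering out to 98; then a 114 mm disc that sits on the rim, rising to 18 mm above the origin; then a round steel knob, 30 mm across, from 27 to 41 mm above the origin, on a thin neck. Seated, the origin is 68 mm above the pot's underside. All lids are one size and fit every pot.
- lid_blue: blue lid, loose, 0.22 to 0.4 kg. Origin: centre of the underside, z up. Plug 10 mm deep, 88 mm across at the bottom, tapering out to 98; then a 114 mm disc that sits on the rim, rising to 18 mm above the origin; then a round steel knob, 30 mm across, from 27 to 41 mm above the origin, on a thin neck. Seated, the origin is 68 mm above the pot's underside. All lids are one size and fit every pot.
- mat: round cork mat, fixed, 140 mm across, 8 mm thick, bare at the start; room for one lid. Origin: centre of the underside, on the worktop.
- mill: turned wooden pepper mill, loose, 54 mm across at the foot, 161 mm tall, standing on the far side of the pots; a bystander. Origin: centre of the underside.
Things that resemble listed ones, but are neither listed nor needed, are in the scene too. Leave any purple or white look-alike of the lid_red alone.

How it is judged:
By the outcome, as a careful person would: the job done as asked, in the order asked, and still so for the second after the job is handed in, with the robot touching nothing.
It also fails if it takes over 138 s, if anything falls off the work surface, if the arm or the gripper's body presses on something with over 40 N, if the wrist force passes 120 N, or if a joint passes its speed limit or range.

### The arm

A 7-joint arm with a two-finger parallel gripper is mounted at the origin on the work surface. World frame = base frame: x ahead of the robot, y to its left, z up, the work surface at z = 0. Lengths are in m, angles in degrees, forces in N, time in s.
With the tool pointing down it reaches from about 0.4 to 0.925 m from the base axis. Payload 5.6 kg.
Tool frame: the origin (TCP) lies midway between the tips of the shut fingers; the grasp point (between the pads) lies 19 mm behind it (arm.hold_point_z is the distance from the TCP to the grasp point, in m); z points along the fingers, y is the line along which they close (so a half turn about z gives the same grasp; the last joint's range is limited). The gripper opens to 85 mm and grips with 20 to 120 N. Pads are 22 mm wide; open, the fingers measure 114 mm over their backs; the gripper's body (76 mm by 85 mm) begins 54 mm behind the grasp point. The pads swing forward as they close: fully open they stand 13 mm farther back than shut.
Start: joints at [-79.011, 26.786, -0.665, 91.828, 0.344, 61.387, -3.226], TCP at [0.151, 0.632, 0.231] pointing down, gripper open.
Joint ranges: [-144.91, 144.91], [-17.63, 115.5], [-89.93, 88.59], [15.96, 139.68], [-74.01, 254.01], [8.47, 105.57], [-167.45, 167.45]. Speed limits (degrees/s): [147.25, 147.25, 180, 180, 180, 180, 180].

### API

Orientations are given as a 3x3 rotation matrix whose columns are the frame's x, y, z axes.
In Python, from station import arm, optics gives the robot as it stands.
- The arm moves only by the tool send_rows, never from a script. Its argument "rows" is a list of rows, each an object of numbers: "x", "y", "z": the shift along the tool's x, y, z each as a share of 400 mm, from -1 to 1; "yaw": the turn about the tool's z as a share of 90 degrees, from -1 to 1; "claw": the opening, from 0 (shut) to 1 (fully open). In form: [{"x": .., "y": .., "z": .., "yaw": .., "claw": ..}, ...]. A call has 1 to 20 rows; each row shifts and turns the commanded pose from where the row before left it, along the tool's axes as they then stand; what a row does not reach is not made up. A row lasts 1/8 s, in which the tool goes at most 62.5 mm and 10.7 degrees, less where a joint would pass 70% of its speed; a pose out of reach is approached as far as the arm can. A call with a number of a shift or a turn outside -1 to 1 is refused whole. A call with a gripper value outside its range is refused whole. The fingers move at their own pace and stop on an object; "force" is the grip in N (left out, the last holds). Time passes only in rows, so rows that do not move let the fingers close. It gives the time, the measured TCP pose, the force, the opening and the grip force at its end, in the units of the state.
- arm.get_obs(): the state, without advancing time (a new reading comes with each control period).
- optics.snapshot(name): name is "side" or "top"; returns the picture (400x640x3 uint8, red, green, blue); there is no depth.
- optics.camera_params(name): a dict with "fx", "fy", "cx", "cy" (pixels), "k1" (the pictures are not rectified: a ray, as slopes to the right and down, at radius r is drawn at 1 + k1 r^2 times it, then the intrinsics apply), "rvec" (rotation vector, rad) and "tvec" (3), from world to camera coordinates, as OpenCV has them. Camera axes: x right, y down, z forward; pixel columns grow to the right and rows downward; lengths in m; the calibration is good to about 2 mm. A picture is of the moment at which its call begins. camera_params takes no time and is no camera call.
- arm.job_done(): hands the job in; it is judged then, once.
The state is a dict: "time": time; "joint_positions": joint angles; "joint_vel": joint speeds; "joint_efforts": joint torques, N m; "ee_pos": TCP position; "tool_rot": TCP orientation; "wrist_force": force on the tool from outside, world axes, zero at the start; "wrist_torque": the same for the moment, N m; "grip_width": opening from 0.0 (shut) to 1.0 (fully open); "grasp_force": force on a finger pad.
Only numpy, scipy, OpenCV 4.12 (cv2) and the standard library are available. Lean on these libraries where they do the work, as an engineer would, in place of code of your own. Each camera call takes 0.05 s, during which the arm holds its last target. There are 200 camera calls.

## Working session

There is one attempt and no reset: what is moved stays moved. The work goes in short steps, Python scripts to look and compute and a tool call to move; the robot and the scene stay as the last step left them, time stands still between calls to the robot, and variables do not carry over. Pictures are saved under pics/ and viewed, at most 14 in all, crops included, and the job is handed in when it is done.

Besides the shell and the picture viewer there is one more tool, called after "Request:" by a JSON object that holds its "method" and its "body". send_rows: Moves the arm, as the interface text tells. Shift numbers are shares of 400 mm and turn numbers shares of 90 degrees, none past 1 either way. Its arguments: {"type":"object","properties":{"rows":{"type":"array"},"force":{"type":"number"}},"required":["rows"]}

```bash
ls; mkdir -p pics; python3 - <<'E'
from station import arm, optics
import cv2
for n in("top","side"):
    p=optics.camera_params(n);print(n,p)
    cv2.imwrite(f"pics/{n}0.png",optics.snapshot(n)[:,:,::-1])
o=arm.get_obs();print(o, arm.hold_point_z)
E
```

```text
pics
top {'fx': 425.5850902342532, 'fy': 425.5850902342532, 'cx': 321.110337215419, 'cy': 192.6457191071147, 'k1': -0.06375713783809604, 'rvec': array([ 2.11626293, -2.14721432,  0.16266454]), 'tvec': array([0.08248077, 0.50947357, 1.07122323])}
side {'fx': 402.2528386568811, 'fy': 402.2528386568811, 'cx': 314.9617212232441, 'cy': 205.90551800960176, 'k1': -0.033335171432588934, 'rvec': array([ 2.25252833, -0.532223  ,  0.23799753]), 'tvec': array([-0.43197025,  0.22194078,  0.81144313])}
{'time': 0.1, 'joint_positions': array([-79.01050908,  26.83361089,  -0.66373013,  91.8771897 ,
         0.34508139,  61.38649648,  -3.22415179]), 'joint_vel': array([ 0.030238  , -0.07957359,  0.06710513, -0.17618795,  0.02788675,
        0.10165272, -0.02481183]), 'joint_efforts': array([ 9.86139639e-04, -5.33525920e+01,  2.16036185e-02, -2.51971722e+01,
        1.14976373e-02,  4.17256597e-03,  2.04501043e-05]), 'ee_pos': array([0.15118481, 0.63164101, 0.23039233]), 'tool_rot': array([[-9.72550488e-01,  2.32691834e-01, -2.42985492e-04],
       [ 2.32691915e-01,  9.72549105e-01, -1.64666427e-03],
       [-1.46850007e-04, -1.65800490e-03, -9.99998615e-01]]), 'wrist_force': array([-0.23425301, -0.39025419,  0.22490646]), 'wrist_torque': array([-0.00839407,  0.02031641, -0.01599129]), 'grasp_force': 0.0, 'grip_width': 0.9973242807374222} 0.0187
```

View pics/top0.png

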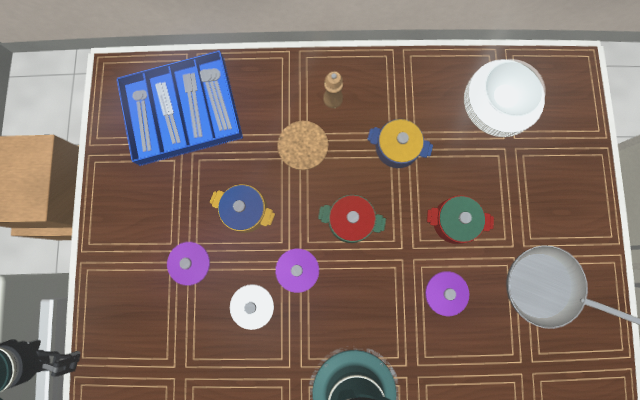

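View pics/side0.png

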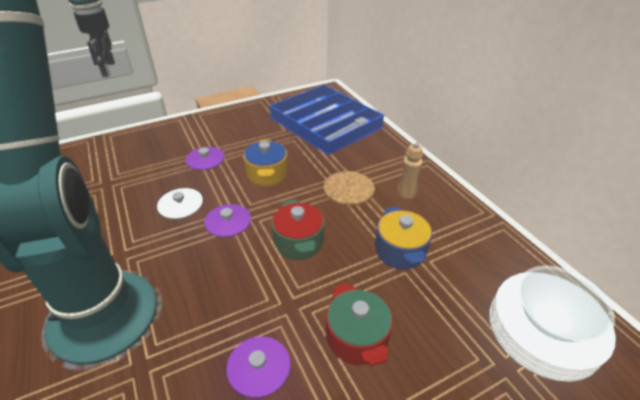

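Top view, lids: the blue lid (240,207) is on the yellow pot, red (352,218) on green, green (463,219) on red and yellow (402,142) on blue. The mat is at (303,145) and the mill at (333,88). Purple lids (188,264), (297,271), (448,294) and the white one (251,308) are look-alikes to leave alone. In the side view the knobs are blue (265,145), red (297,213), green (361,309) and yellow (406,222), with the mat at (349,187).

```bash
cat > h.py <<'E'
import numpy as np, cv2
from station import arm, optics
P={n:optics.camera_params(n) for n in("top","side")}
def M(p): return cv2.Rodrigues(np.array(p["rvec"]))[0], np.array(p["tvec"]).reshape(3)
def KD(p): return np.array([[p["fx"],0,p["cx"]],[0,p["fy"],p["cy"]],[0,0,1]]), np.array([p["k1"],0,0,0.])
def und(n,uv):
    K,D=KD(P[n]); return cv2.undistortPoints(np.array(uv,float).reshape(-1,1,2),K,D).reshape(-1,2)
def proj(n,X):
    K,D=KD(P[n]); return cv2.projectPoints(np.array(X,float).reshape(-1,1,3),P[n]["rvec"],P[n]["tvec"],K,D)[0].reshape(-1,2)
def tri(a,b):
    Ps=[np.c_[M(P[n])] if 0 else np.hstack([M(P[n])[0],M(P[n])[1][:,None]]) for n in("top","side")]
    X=cv2.triangulatePoints(Ps[0],Ps[1],und("top",a).T,und("side",b).T); return (X[:3]/X[3]).ravel()
def at_z(n,uv,z):
    R,t=M(P[n]); c=-R.T@t; d=R.T@np.r_[und(n,uv)[0],1]; return c+d*(z-c[2])/d[2]
def knob(img,uv,r=9):
    "centre of the grey (low saturation) blob nearest uv"
    hsv=cv2.cvtColor(img,cv2.COLOR_RGB2HSV); m=((hsv[...,1]<75)&(hsv[...,2]>60)).astype(np.uint8)
    w=np.zeros_like(m); cv2.circle(w,tuple(map(int,uv)),r+3,1,-1)
    _,_,st,c=cv2.connectedComponentsWithStats(m*w)
    i=1+np.argmax(st[1:,4]); return c[i],st[i]
def blob(img,uv,hr,smin,win):
    hsv=cv2.cvtColor(img,cv2.COLOR_RGB2HSV); h=hsv[...,0].astype(int)
    m=((h>=hr[0])&(h<=hr[1])&(hsv[...,1]>smin)).astype(np.uint8) if hr[0]<=hr[1] else (((h>=hr[0])|(h<=hr[1]))&(hsv[...,1]>smin)).astype(np.uint8)
    w=np.zeros_like(m); cv2.circle(w,tuple(map(int,uv)),win,1,-1); return m*w
E
python3 - <<'E'
from h import *
T=cv2.cvtColor(cv2.imread("pics/top0.png"),cv2.COLOR_BGR2RGB);S=cv2.cvtColor(cv2.imread("pics/side0.png"),cv2.COLOR_BGR2RGB)
K={"blue_on_yellow":((239,206),(265,145)),"red_on_green":((353,217),(297,213)),"green_on_red":((466,218),(361,309)),"yellow_on_blue":((403,138),(406,222))}
for k,(a,b) in K.items():
    ca,sa=knob(T,a);cb,sb=knob(S,b);X=tri(ca,cb)
    print(k,ca.round(1),sa[2:],cb.round(1),sb[2:],X.round(4),"r",np.hypot(X[0],X[1]).round(3),"reproj",(proj("top",X)[0]-ca).round(1),(proj("side",X)[0]-cb).round(1))
# mat
def cork(img,uv):
    m=blob(img,uv,(8,22),70,36); hsv=cv2.cvtColor(img,cv2.COLOR_RGB2HSV); m=m*(hsv[...,2]>125).astype(np.uint8)
    m=cv2.morphologyEx(m,cv2.MORPH_CLOSE,np.ones((5,5)));m=cv2.morphologyEx(m,cv2.MORPH_OPEN,np.ones((7,7)))
    c=max(cv2.findContours(m,0,2)[0],key=cv2.contourArea); return cv2.fitEllipse(c)
ea,eb=cork(T,(303,145)),cork(S,(349,187));print(ea,eb);print("mat",tri(ea[0],eb[0]),at_z("top",ea[0],.008),at_z("side",eb[0],.008))
ma=at_z("top",(333,98),0.0);print("mill approx",ma, "millhead", tri((333.5,78),(415,149)))
a=cv2.resize(T[90:250,190:510],None,fx=2.5,fy=2.5,interpolation=cv2.INTER_CUBIC);cv2.imwrite("pics/c0.png",a[:,:,::-1])
E
```

```text
blue_on_yellow [238.7 205.8] [ 13  13 122] [264.4 145. ] [ 23  13 134] [0.4701 0.2777 0.1067] r 0.546 reproj [-0.   0.1] [ 0.1 -0. ]
red_on_green [352.5 216.6] [ 12  12 118] [297.  212.1] [ 13  14 136] [ 0.439  -0.0011  0.1046] r 0.439 reproj [-0.1  0.3] [ 0.4 -0.1]
green_on_red [464.8 217.3] [ 15  12 139] [360.  308.8] [ 19  20 306] [ 0.4331 -0.2767  0.105 ] r 0.514 reproj [-0.1  0.2] [ 0.3 -0.1]
yellow_on_blue [402.3 137.6] [ 12  12 107] [405.7 221.1] [ 13  14 131] [ 0.6371 -0.1318  0.1046] r 0.651 reproj [-0.2  0.4] [ 0.4 -0.1]
((302.1033935546875, 144.39598083496094), (47.436580657958984, 61.70187759399414), 88.63033294677734) ((348.8175964355469, 185.27178955078125), (51.691917419433594, 68.59564208984375), 101.68766021728516)
mat [0.65017128 0.12570595 0.01225607] [0.65155808 0.12587088 0.008     ] [0.65283887 0.13017036 0.008     ]
mill approx [0.78812707 0.03817531 0.        ] millhead [0.78296143 0.03946964 0.14342409]
```

View pics/c0.png

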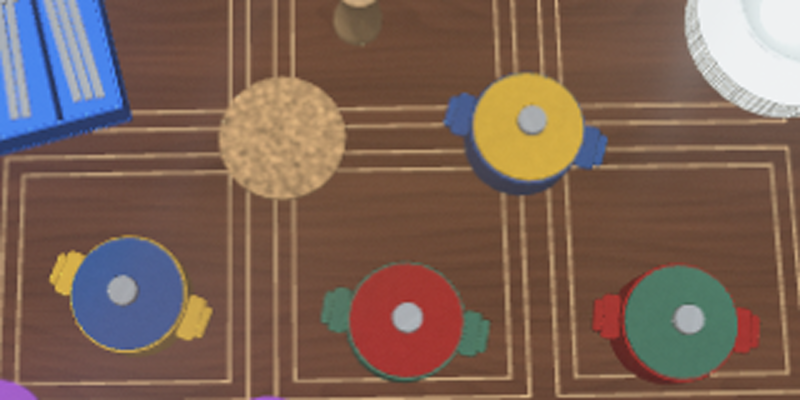

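The crop confirms all four lid/pot pairings, with the mat bare at crop (282,137). The knobs triangulate to z≈0.105 against an expected 0.102, at radii 0.44–0.65 m, so all are in reach. The plan is blue→mat, yellow→yellow pot, blue→blue pot, then red→mat, green→green pot, red→red pot.

Request:
{"method": "send_rows", "body": {"rows": [{"x": -0.0982, "y": -0.0676, "claw": 0.7}, {"x": -0.0982, "y": -0.0676, "claw": 0.7}, {"x": -0.0982, "y": -0.0676, "claw": 0.7}, {"x": -0.0982, "y": -0.0676, "claw": 0.7}, {"x": -0.0982, "y": -0.0676, "claw": 0.7}, {"x": -0.0982, "y": -0.0676, "claw": 0.7}, {"x": -0.0982, "y": -0.0676, "claw": 0.7}, {"x": -0.0982, "y": -0.0676, "claw": 0.7}, {"x": -0.0982, "y": -0.0676, "claw": 0.7}, {"x": -0.0982, "y": -0.0676, "claw": 0.7}, {"claw": 0.7}, {"claw": 0.7}], "force": 60}}

```text
schema error: expected keys x, y, z, yaw, claw
```

```bash
cat >> h.py <<'E'
def go(target,n,src=None,R=None):
    "shares per row to reach target from src over n rows"
    o=arm.get_obs(); src=o["ee_pos"] if src is None else np.array(src); R=o["tool_rot"] if R is None else R
    d=R.T@(np.array(target)-src)/.4; print("tcp",src.round(4),"total",d.round(4),"per row",(d/n).round(4),"mm/row",(400*np.linalg.norm(d)/n).round(1))
def st():
    o=arm.get_obs(); print("t",o["time"],"tcp",o["ee_pos"].round(4),"F",o["wrist_force"].round(1),"w",round(o["grip_width"],3),"g",round(o["grasp_force"],1),"q",o["joint_positions"].round(0))
E
python3 - <<'E'
from h import *
st();print(arm.get_obs()["tool_rot"].round(4));go([.470,.2775,.090],1)
E
```

```text
t 0.1 tcp [0.1512 0.6316 0.2304] F [-0.2 -0.4  0.2] w 0.997 g 0.0 q [-79.  27.  -1.  92.   0.  61.  -3.]
[[-9.726e-01  2.327e-01 -2.000e-04]
 [ 2.327e-01  9.725e-01 -1.600e-03]
 [-1.000e-04 -1.700e-03 -1.000e+00]]
tcp [0.1512 0.6316 0.2304] total [-0.9811 -0.675   0.3522] per row [-0.9811 -0.675   0.3522] mm/row 496.8
```

Request:
{"method": "send_rows", "body": {"rows": [{"x": -0.0981, "y": -0.0675, "z": 0, "yaw": 0, "claw": 0.7}, {"x": -0.0981, "y": -0.0675, "z": 0, "yaw": 0, "claw": 0.7}, {"x": -0.0981, "y": -0.0675, "z": 0, "yaw": 0, "claw": 0.7}, {"x": -0.0981, "y": -0.0675, "z": 0, "yaw": 0, "claw": 0.7}, {"x": -0.0981, "y": -0.0675, "z": 0, "yaw": 0, "claw": 0.7}, {"x": -0.0981, "y": -0.0675, "z": 0, "yaw": 0, "claw": 0.7}, {"x": -0.0981, "y": -0.0675, "z": 0, "yaw": 0, "claw": 0.7}, {"x": -0.0981, "y": -0.0675, "z": 0, "yaw": 0, "claw": 0.7}, {"x": -0.0981, "y": -0.0675, "z": 0, "yaw": 0, "claw": 0.7}, {"x": -0.0981, "y": -0.0675, "z": 0, "yaw": 0, "claw": 0.7}, {"x": 0, "y": 0, "z": 0, "yaw": 0, "claw": 0.7}, {"x": 0, "y": 0, "z": 0, "yaw": 0, "claw": 0.7}], "force": 60}}

```text
time: 1.6
ee_pos: [0.4695, 0.2786, 0.2309]
tool_rot: [[-0.973, 0.233, -0.001], [0.233, 0.973, 0.0], [0.001, -0.0, -1.0]]
wrist_force: [0.2, 0.7, 0.3]
grip_width: 0.699
grasp_force: 0.0
```

```bash
python3 - <<'E'
from h import *
st();print(arm.get_obs()["tool_rot"].round(4));go([.470,.2775,.090],1)
E
```

```text
t 1.6 tcp [0.4695 0.2786 0.2309] F [0.2 0.7 0.3] w 0.699 g 0.0 q [-42.  17.  10. 107.  -3.  57.  46.]
[[-9.726e-01  2.325e-01 -9.000e-04]
 [ 2.325e-01  9.726e-01  0.000e+00]
 [ 9.000e-04 -2.000e-04 -1.000e+00]]
tcp [0.4695 0.2786 0.2309] total [-0.0023 -0.0024  0.3524] per row [-0.0023 -0.0024  0.3524] mm/row 140.9
```

Request:
{"method": "send_rows", "body": {"rows": [{"x": -0.0023, "y": -0.0024, "z": 0.075, "yaw": 0, "claw": 0.7}, {"x": 0, "y": 0, "z": 0.075, "yaw": 0, "claw": 0.7}, {"x": 0, "y": 0, "z": 0.075, "yaw": 0, "claw": 0.7}, {"x": 0, "y": 0, "z": 0.075, "yaw": 0, "claw": 0.7}, {"x": 0, "y": 0, "z": 0.026, "yaw": 0, "claw": 0.7}, {"x": 0, "y": 0, "z": 0.026, "yaw": 0, "claw": 0.7}, {"x": 0, "y": 0, "z": 0, "yaw": 0, "claw": 0.7}, {"x": 0, "y": 0, "z": 0, "yaw": 0, "claw": 0.7}]}}

```text
time: 2.6
ee_pos: [0.4712, 0.2775, 0.0913]
tool_rot: [[-0.973, 0.233, 0.001], [0.233, 0.973, 0.001], [-0.001, 0.001, -1.0]]
wrist_force: [-0.5, -0.1, 0.7]
grip_width: 0.702
grasp_force: 0.0
```

```bash
python3 - <<'E'
from h import *
st()
S=optics.snapshot("side")[80:200,190:350];cv2.imwrite("pics/s1.png",cv2.resize(S,None,fx=4,fy=4,interpolation=cv2.INTER_CUBIC)[:,:,::-1])
E
```

```text
t 2.6 tcp [0.4712 0.2775 0.0913] F [-0.5 -0.1  0.7] w 0.702 g 0.0 q [-41.  28.   8. 113.  -6.  40.  48.]
```

View pics/s1.png

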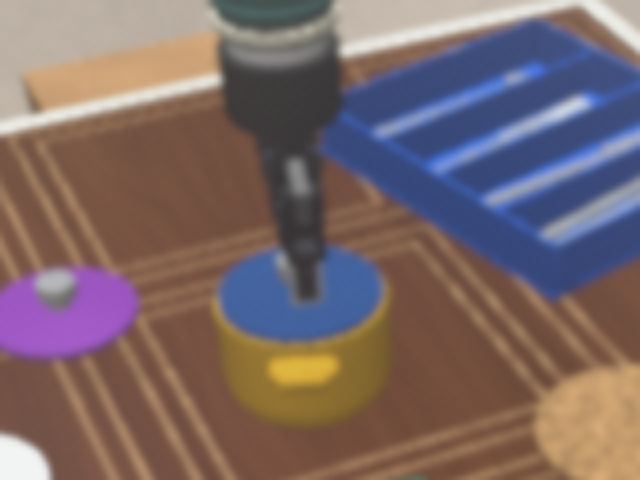

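The side crop shows the near finger at (305,290) in front of the knob at (287,262), with the lid level under the tips. Closing now.

Request:
{"method": "send_rows", "body": {"rows": [{"x": 0, "y": 0, "z": 0, "yaw": 0, "claw": 0.1}, {"x": 0, "y": 0, "z": 0, "yaw": 0, "claw": 0.1}, {"x": 0, "y": 0, "z": 0, "yaw": 0, "claw": 0.1}, {"x": 0, "y": 0, "z": 0, "yaw": 0, "claw": 0.1}, {"x": 0, "y": 0, "z": 0, "yaw": 0, "claw": 0.1}, {"x": 0, "y": 0, "z": 0, "yaw": 0, "claw": 0.1}, {"x": 0, "y": 0, "z": 0, "yaw": 0, "claw": 0.1}], "force": 60}}

```text
time: 3.52
ee_pos: [0.4712, 0.2777, 0.0914]
tool_rot: [[-0.973, 0.233, 0.001], [0.233, 0.973, 0.001], [-0.001, 0.001, -1.0]]
wrist_force: [-1.0, -0.1, 5.2]
grip_width: 0.322
grasp_force: 58.7
```

Request:
{"method": "send_rows", "body": {"rows": [{"x": 0, "y": 0, "z": -0.02, "yaw": 0, "claw": 0.1}, {"x": 0, "y": 0, "z": -0.03, "yaw": 0, "claw": 0.1}, {"x": 0, "y": 0, "z": -0.05, "yaw": 0, "claw": 0.1}, {"x": 0, "y": 0, "z": -0.075, "yaw": 0, "claw": 0.1}, {"x": 0, "y": 0, "z": -0.075, "yaw": 0, "claw": 0.1}, {"x": 0, "y": 0, "z": -0.075, "yaw": 0, "claw": 0.1}, {"x": 0, "y": 0, "z": -0.025, "yaw": 0, "claw": 0.1}, {"x": 0, "y": 0, "z": 0, "yaw": 0, "claw": 0.1}, {"x": 0, "y": 0, "z": 0, "yaw": 0, "claw": 0.1}]}}

```text
time: 4.65
ee_pos: [0.47, 0.2767, 0.2292]
tool_rot: [[-0.973, 0.233, -0.002], [0.233, 0.973, -0.001], [0.002, -0.002, -1.0]]
wrist_force: [-0.4, -0.1, -3.0]
grip_width: 0.324
grasp_force: 59.4
```

```bash
python3 - <<'E'
from h import *
st()
S=optics.snapshot("side")[40:200,190:390];T=optics.snapshot("top")[100:260,180:380]
cv2.imwrite("pics/s2.png",cv2.resize(np.hstack([S,T]),None,fx=2,fy=2,interpolation=cv2.INTER_CUBIC)[:,:,::-1])
go([.651,.127,.231],6)
E
```

```text
t 4.65 tcp [0.47   0.2767 0.2292] F [-0.4 -0.1 -3. ] w 0.324 g 59.4 q [-42.  17.  10. 107.  -3.  56.  46.]
tcp [0.4701 0.2767 0.2292] total [-0.5269 -0.2587 -0.0049] per row [-0.0878 -0.0431 -0.0008] mm/row 39.1
```

View pics/s2.png

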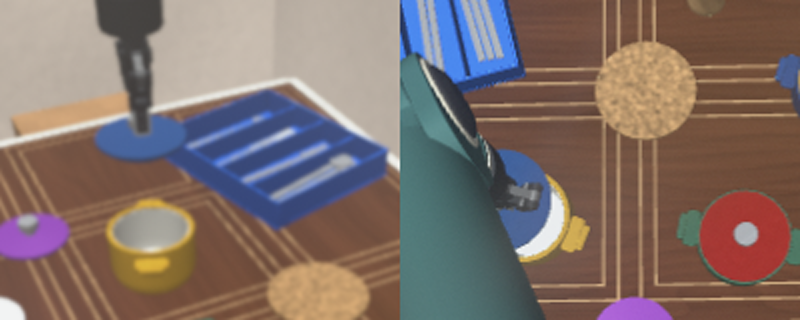

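The blue lid hangs level and the yellow pot stands open at left-half (150,250). Next is the mat.

Request:
{"method": "send_rows", "body": {"rows": [{"x": -0.0878, "y": -0.0431, "z": 0, "yaw": 0, "claw": 0.1}, {"x": -0.0878, "y": -0.0431, "z": 0, "yaw": 0, "claw": 0.1}, {"x": -0.0878, "y": -0.0431, "z": 0, "yaw": 0, "claw": 0.1}, {"x": -0.0878, "y": -0.0431, "z": 0, "yaw": 0, "claw": 0.1}, {"x": -0.0878, "y": -0.0431, "z": 0, "yaw": 0, "claw": 0.1}, {"x": -0.0878, "y": -0.0431, "z": 0, "yaw": 0, "claw": 0.1}, {"x": 0, "y": 0, "z": 0.05, "yaw": 0, "claw": 0.1}, {"x": 0, "y": 0, "z": 0.08, "yaw": 0, "claw": 0.1}, {"x": 0, "y": 0, "z": 0.08, "yaw": 0, "claw": 0.1}, {"x": 0, "y": 0, "z": 0.08, "yaw": 0, "claw": 0.1}, {"x": 0, "y": 0, "z": 0.08, "yaw": 0, "claw": 0.1}, {"x": 0, "y": 0, "z": 0.06, "yaw": 0, "claw": 0.1}, {"x": 0, "y": 0, "z": 0.04, "yaw": 0, "claw": 0.1}, {"x": 0, "y": 0, "z": 0, "yaw": 0, "claw": 0.1}, {"x": 0, "y": 0, "z": 0, "yaw": 0, "claw": 0.1}]}}

```text
time: 6.62
ee_pos: [0.6522, 0.1278, 0.0433]
tool_rot: [[-0.973, 0.233, 0.001], [0.233, 0.973, 0.0], [-0.001, 0.001, -1.0]]
wrist_force: [-0.3, 0.6, -2.9]
grip_width: 0.326
grasp_force: 59.5
```

```bash
python3 - <<'E'
from h import *
st();go([.651,.127,.0315],1)
E
```

```text
t 6.625 tcp [0.6522 0.1278 0.0433] F [-0.3  0.6 -2.9] w 0.326 g 59.5 q [-22.  41.  12.  97. -11.  43.  71.]
tcp [0.6522 0.1278 0.0433] total [ 0.0025 -0.0025  0.0294] per row [ 0.0025 -0.0025  0.0294] mm/row 11.8
```

Request:
{"method": "send_rows", "body": {"rows": [{"x": 0, "y": 0, "z": 0.012, "yaw": 0, "claw": 0.1}, {"x": 0, "y": 0, "z": 0.008, "yaw": 0, "claw": 0.1}, {"x": 0, "y": 0, "z": 0.004, "yaw": 0, "claw": 0.1}, {"x": 0, "y": 0, "z": 0.003, "yaw": 0, "claw": 0.1}, {"x": 0, "y": 0, "z": 0.002, "yaw": 0, "claw": 0.1}, {"x": 0, "y": 0, "z": 0, "yaw": 0, "claw": 0.1}, {"x": 0, "y": 0, "z": 0, "yaw": 0, "claw": 0.1}]}}

```text
time: 7.5
ee_pos: [0.6516, 0.1274, 0.0315]
tool_rot: [[-0.973, 0.233, -0.0], [0.233, 0.973, 0.0], [0.0, 0.0, -1.0]]
wrist_force: [-3.6, -1.0, 5.4]
grip_width: 0.327
grasp_force: 60.2
```

Contact at the predicted height (force −2.9 → +5.4 N). Release and rise.

Request:
{"method": "send_rows", "body": {"rows": [{"x": 0, "y": 0, "z": 0, "yaw": 0, "claw": 0.45}, {"x": 0, "y": 0, "z": 0, "yaw": 0, "claw": 0.7}, {"x": 0, "y": 0, "z": 0, "yaw": 0, "claw": 0.7}, {"x": 0, "y": 0, "z": 0, "yaw": 0, "claw": 0.7}, {"x": 0, "y": 0, "z": -0.03, "yaw": 0, "claw": 0.7}, {"x": 0, "y": 0, "z": -0.08, "yaw": 0, "claw": 0.7}, {"x": 0, "y": 0, "z": -0.1, "yaw": 0, "claw": 0.7}, {"x": 0, "y": 0, "z": -0.1, "yaw": 0, "claw": 0.7}, {"x": 0, "y": 0, "z": -0.1, "yaw": 0, "claw": 0.7}, {"x": 0, "y": 0, "z": -0.09, "yaw": 0, "claw": 0.7}, {"x": 0, "y": 0, "z": 0, "yaw": 0, "claw": 0.7}]}}

```text
time: 8.88
ee_pos: [0.6536, 0.1277, 0.2357]
tool_rot: [[-0.972, 0.233, 0.008], [0.233, 0.972, 0.002], [-0.007, 0.004, -1.0]]
wrist_force: [-0.4, -0.5, -0.1]
grip_width: 0.7
grasp_force: 0.0
```

```bash
python3 - <<'E'
from h import *
st()
T=optics.snapshot("top");cv2.imwrite("pics/t3.png",T[:,:,::-1]);S=optics.snapshot("side");cv2.imwrite("pics/s3.png",S[:,:,::-1])
cv2.imwrite("pics/v3.png",cv2.resize(np.hstack([S[60:260,190:460],T[60:260,190:460]]),(800,296))[:,:,::-1])
go([.6375,-.1315,.2315],6)
E
```

```text
t 8.875 tcp [0.6536 0.1277 0.2357] F [-0.4 -0.5 -0.1] w 0.7 g 0.0 q [-24.  28.  15.  90.  -8.  62.  69.]
tcp [0.6514 0.1275 0.2315] total [-1.168e-01 -6.378e-01 -3.000e-04] per row [-1.950e-02 -1.063e-01 -1.000e-04] mm/row 43.2
```

View pics/v3.png

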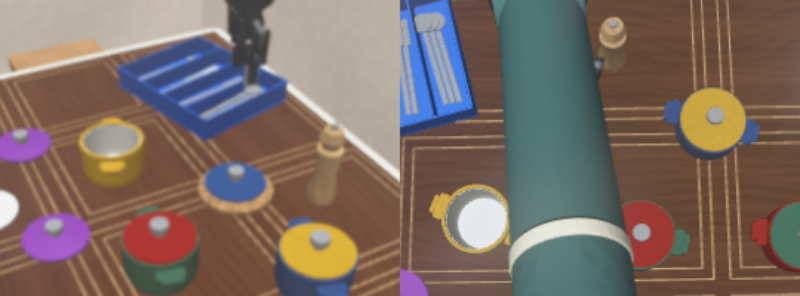

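The blue lid sits on the mat, at left-half (236,185), and the mill is untouched. Next is the yellow lid, knob at right-half (716,116).

Request:
{"method": "send_rows", "body": {"rows": [{"x": -0.0195, "y": -0.1063, "z": 0, "yaw": 0, "claw": 0.7}, {"x": -0.0195, "y": -0.1063, "z": 0, "yaw": 0, "claw": 0.7}, {"x": -0.0195, "y": -0.1063, "z": 0, "yaw": 0, "claw": 0.7}, {"x": -0.0195, "y": -0.1063, "z": 0, "yaw": 0, "claw": 0.7}, {"x": -0.0195, "y": -0.1063, "z": 0, "yaw": 0, "claw": 0.7}, {"x": -0.0195, "y": -0.1063, "z": 0, "yaw": 0, "claw": 0.7}, {"x": 0, "y": 0, "z": 0.05, "yaw": 0, "claw": 0.7}, {"x": 0, "y": 0, "z": 0.075, "yaw": 0, "claw": 0.7}, {"x": 0, "y": 0, "z": 0.075, "yaw": 0, "claw": 0.7}, {"x": 0, "y": 0, "z": 0.075, "yaw": 0, "claw": 0.7}, {"x": 0, "y": 0, "z": 0.04, "yaw": 0, "claw": 0.7}, {"x": 0, "y": 0, "z": 0, "yaw": 0, "claw": 0.7}, {"x": 0, "y": 0, "z": 0, "yaw": 0, "claw": 0.7}]}}

```text
time: 10.6
ee_pos: [0.6384, -0.1315, 0.1057]
tool_rot: [[-0.973, 0.232, 0.001], [0.232, 0.973, -0.0], [-0.001, 0.0, -1.0]]
wrist_force: [-1.2, 0.6, 0.5]
grip_width: 0.703
grasp_force: 0.0
```

```bash
python3 - <<'E'
from h import *
st();go([.6375,-.1315,.0912],1)
E
```

```text
t 10.6 tcp [ 0.6384 -0.1315  0.1057] F [-1.2  0.6  0.5] w 0.703 g 0.0 q [ -3.  35.  16.  98. -12.  49.  95.]
tcp [ 0.6384 -0.1315  0.1057] total [ 0.0023 -0.0006  0.0363] per row [ 0.0023 -0.0006  0.0363] mm/row 14.6
```

Position is right, so I'll descend, close and lift.

Request:
{"method": "send_rows", "body": {"rows": [{"x": 0, "y": 0, "z": 0.02, "yaw": 0, "claw": 0.7}, {"x": 0, "y": 0, "z": 0.016, "yaw": 0, "claw": 0.7}, {"x": 0, "y": 0, "z": 0, "yaw": 0, "claw": 0.7}, {"x": 0, "y": 0, "z": 0, "yaw": 0, "claw": 0.1}, {"x": 0, "y": 0, "z": 0, "yaw": 0, "claw": 0.1}, {"x": 0, "y": 0, "z": 0, "yaw": 0, "claw": 0.1}, {"x": 0, "y": 0, "z": 0, "yaw": 0, "claw": 0.1}, {"x": 0, "y": 0, "z": 0, "yaw": 0, "claw": 0.1}, {"x": 0, "y": 0, "z": 0, "yaw": 0, "claw": 0.1}, {"x": 0, "y": 0, "z": 0, "yaw": 0, "claw": 0.1}]}}

```text
time: 11.85
ee_pos: [0.638, -0.1316, 0.091]
tool_rot: [[-0.973, 0.233, 0.001], [0.233, 0.973, -0.0], [-0.001, 0.0, -1.0]]
wrist_force: [-1.3, 0.8, 6.2]
grip_width: 0.322
grasp_force: 59.1
```

Request:
{"method": "send_rows", "body": {"rows": [{"x": 0, "y": 0, "z": -0.02, "yaw": 0, "claw": 0.1}, {"x": 0, "y": 0, "z": -0.03, "yaw": 0, "claw": 0.1}, {"x": 0, "y": 0, "z": -0.05, "yaw": 0, "claw": 0.1}, {"x": 0, "y": 0, "z": -0.075, "yaw": 0, "claw": 0.1}, {"x": 0, "y": 0, "z": -0.075, "yaw": 0, "claw": 0.1}, {"x": 0, "y": 0, "z": -0.075, "yaw": 0, "claw": 0.1}, {"x": 0, "y": 0, "z": -0.025, "yaw": 0, "claw": 0.1}, {"x": 0, "y": 0, "z": 0, "yaw": 0, "claw": 0.1}, {"x": 0, "y": 0, "z": 0, "yaw": 0, "claw": 0.1}]}}

```text
time: 12.98
ee_pos: [0.6369, -0.1313, 0.2292]
tool_rot: [[-0.973, 0.233, -0.002], [0.233, 0.973, 0.0], [0.002, -0.0, -1.0]]
wrist_force: [0.1, 0.6, -3.9]
grip_width: 0.322
grasp_force: 59.4
```

```bash
python3 - <<'E'
from h import *
st();T=optics.snapshot("top");cv2.imwrite("pics/t4.png",T[:,:,::-1])
# open mouth of the yellow pot: white interior seen from above, compare with projected rim
for n,c in(("top",(240,210)),("side",(265,152))):
    I=T if n=="top" else cv2.cvtColor(cv2.imread("pics/s3.png"),cv2.COLOR_BGR2RGB)
    m=blob(I,c,(18,32),110,40); ys,xs=np.nonzero(m); print(n,xs.min(),xs.max(),ys.min(),ys.max())
    hsv=cv2.cvtColor(I,cv2.COLOR_RGB2HSV); w=np.zeros(m.shape,np.uint8); cv2.circle(w,c,26,1,-1)
    w=((hsv[...,1]<60)&(hsv[...,2]>90)&(w>0)).astype(np.uint8)
    cs=max(cv2.findContours(w,0,2)[0],key=cv2.contourArea); e=cv2.fitEllipse(cv2.convexHull(cs)); print(e, at_z(n,e[0],.078))
    th=np.linspace(0,2*np.pi,60); X=np.c_[.470+.053*np.cos(th),.2777+.053*np.sin(th),0*th+.078]
    print("predicted mouth",cv2.fitEllipse(proj(n,X).astype(np.float32)))
go([.4705,.2775,.2315],12)
E
```

```text
t 12.975 tcp [ 0.6369 -0.1313  0.2292] F [ 0.1  0.6 -3.9] w 0.322 g 59.4 q [-4. 27. 18. 93. -9. 61. 93.]
top 210 274 184 230
((240.95260620117188, 207.30099487304688), (40.522098541259766, 41.806766510009766), 50.90216827392578) [0.47031018 0.27781884 0.078     ]
predicted mouth ((241.04161071777344, 207.58067321777344), (41.0066032409668, 42.273372650146484), 46.31629180908203)
side 243 287 139 186
((264.8862609863281, 154.31666564941406), (20.457767486572266, 36.33479690551758), 85.53355407714844) [0.46817811 0.27614225 0.078     ]
predicted mouth ((265.24713134765625, 154.25564575195312), (21.999910354614258, 38.928096771240234), 85.52423858642578)
tcp [ 0.6369 -0.1313  0.229 ] total [ 0.6424  0.8971 -0.0049] per row [ 0.0535  0.0748 -0.0004] mm/row 36.8
```

The yellow pot's mouth measures (0.470, 0.278), matching the knob. I'll carry the yellow lid there.

Request:
{"method": "send_rows", "body": {"rows": [{"x": 0.0535, "y": 0.0748, "z": 0, "yaw": 0, "claw": 0.1}, {"x": 0.0535, "y": 0.0748, "z": 0, "yaw": 0, "claw": 0.1}, {"x": 0.0535, "y": 0.0748, "z": 0, "yaw": 0, "claw": 0.1}, {"x": 0.0535, "y": 0.0748, "z": 0, "yaw": 0, "claw": 0.1}, {"x": 0.0535, "y": 0.0748, "z": 0, "yaw": 0, "claw": 0.1}, {"x": 0.0535, "y": 0.0748, "z": 0, "yaw": 0, "claw": 0.1}, {"x": 0.0535, "y": 0.0748, "z": 0, "yaw": 0, "claw": 0.1}, {"x": 0.0535, "y": 0.0748, "z": 0, "yaw": 0, "claw": 0.1}, {"x": 0.0535, "y": 0.0748, "z": 0, "yaw": 0, "claw": 0.1}, {"x": 0.0535, "y": 0.0748, "z": 0, "yaw": 0, "claw": 0.1}, {"x": 0.0535, "y": 0.0748, "z": 0, "yaw": 0, "claw": 0.1}, {"x": 0.0535, "y": 0.0748, "z": 0, "yaw": 0, "claw": 0.1}, {"x": 0, "y": 0, "z": 0.05, "yaw": 0, "claw": 0.1}, {"x": 0, "y": 0, "z": 0.07, "yaw": 0, "claw": 0.1}, {"x": 0, "y": 0, "z": 0.07, "yaw": 0, "claw": 0.1}, {"x": 0, "y": 0, "z": 0.06, "yaw": 0, "claw": 0.1}, {"x": 0, "y": 0, "z": 0.03, "yaw": 0, "claw": 0.1}, {"x": 0, "y": 0, "z": 0.02, "yaw": 0, "claw": 0.1}, {"x": 0, "y": 0, "z": 0, "yaw": 0, "claw": 0.1}, {"x": 0, "y": 0, "z": 0, "yaw": 0, "claw": 0.1}]}}

```text
time: 15.52
ee_pos: [0.4721, 0.2777, 0.1112]
tool_rot: [[-0.973, 0.233, 0.001], [0.233, 0.973, 0.001], [-0.001, 0.001, -1.0]]
wrist_force: [0.5, -0.2, -2.6]
grip_width: 0.326
grasp_force: 59.6
```

```bash
python3 - <<'E'
from h import *
st();go([.4705,.2775,.0912],1)
E
```

```text
t 15.525 tcp [0.4721 0.2777 0.1112] F [ 0.5 -0.2 -2.6] w 0.326 g 59.6 q [-40.  26.   8. 112.  -5.  42.  47.]
tcp [0.4721 0.2777 0.1112] total [ 0.0037 -0.0015  0.05  ] per row [ 0.0037 -0.0015  0.05  ] mm/row 20.1
```

Request:
{"method": "send_rows", "body": {"rows": [{"x": 0.0037, "y": -0.0015, "z": 0.01, "yaw": 0, "claw": 0.1}, {"x": 0, "y": 0, "z": 0.01, "yaw": 0, "claw": 0.1}, {"x": 0, "y": 0, "z": 0.01, "yaw": 0, "claw": 0.1}, {"x": 0, "y": 0, "z": 0.008, "yaw": 0, "claw": 0.1}, {"x": 0, "y": 0, "z": 0.005, "yaw": 0, "claw": 0.1}, {"x": 0, "y": 0, "z": 0.004, "yaw": 0, "claw": 0.1}, {"x": 0, "y": 0, "z": 0.003, "yaw": 0, "claw": 0.1}, {"x": 0, "y": 0, "z": 0, "yaw": 0, "claw": 0.1}, {"x": 0, "y": 0, "z": 0, "yaw": 0, "claw": 0.1}]}}

```text
time: 16.65
ee_pos: [0.47, 0.2772, 0.091]
tool_rot: [[-0.973, 0.233, 0.0], [0.233, 0.973, 0.0], [-0.0, 0.0, -1.0]]
wrist_force: [-2.9, -1.3, 5.6]
grip_width: 0.321
grasp_force: 60.3
```

Seated at the expected height (TCP 0.091, light contact). Release, rise and look.

Request:
{"method": "send_rows", "body": {"rows": [{"x": 0, "y": 0, "z": 0, "yaw": 0, "claw": 0.45}, {"x": 0, "y": 0, "z": 0, "yaw": 0, "claw": 0.7}, {"x": 0, "y": 0, "z": 0, "yaw": 0, "claw": 0.7}, {"x": 0, "y": 0, "z": 0, "yaw": 0, "claw": 0.7}, {"x": 0, "y": 0, "z": -0.03, "yaw": 0, "claw": 0.7}, {"x": 0, "y": 0, "z": -0.08, "yaw": 0, "claw": 0.7}, {"x": 0, "y": 0, "z": -0.1, "yaw": 0, "claw": 0.7}, {"x": 0, "y": 0, "z": -0.1, "yaw": 0, "claw": 0.7}, {"x": 0, "y": 0, "z": -0.04, "yaw": 0, "claw": 0.7}, {"x": 0, "y": 0, "z": 0, "yaw": 0, "claw": 0.7}, {"x": 0, "y": 0, "z": 0, "yaw": 0, "claw": 0.7}]}}

```text
time: 18.02
ee_pos: [0.4692, 0.2767, 0.2291]
tool_rot: [[-0.973, 0.233, -0.002], [0.233, 0.973, -0.001], [0.002, -0.002, -1.0]]
wrist_force: [0.2, 0.1, -0.5]
grip_width: 0.697
grasp_force: 0.0
```

```bash
cat >> h.py <<'E'
def mouth(n,I,c,r,z=.078):
    hsv=cv2.cvtColor(I,cv2.COLOR_RGB2HSV); w=np.zeros(I.shape[:2],np.uint8); cv2.circle(w,c,r,1,-1)
    w=((hsv[...,1]<60)&(hsv[...,2]>90)&(w>0)).astype(np.uint8)
    cs=max(cv2.findContours(w,0,2)[0],key=cv2.contourArea); e=cv2.fitEllipse(cv2.convexHull(cs)); print(n,"mouth",e,at_z(n,e[0],z).round(4))
E
python3 - <<'E'
from h import *
st()
T=optics.snapshot("top");cv2.imwrite("pics/t5.png",T[:,:,::-1]);S=optics.snapshot("side");cv2.imwrite("pics/s5.png",S[:,:,::-1])
cv2.imwrite("pics/v5.png",cv2.resize(np.hstack([S[60:260,190:460],T[60:260,190:460]]),(800,296))[:,:,::-1])
mouth("top",T,(402,143),25);mouth("side",S,(406,232),30)
uv=proj("side",[.651,.127,.042])[0];ut=proj("top",[.651,.127,.042])[0];print(uv,ut)
ca,_=knob(T,ut);cb,_=knob(S,uv);print("blue knob",ca,cb,tri(ca,cb),at_z("side",cb,.042),at_z("top",ca,.042))
cb,_=knob(S,(265,146));print("yellow knob",cb,at_z("side",cb,.104))
go([.651,.127,.2315],6)
E
```

```text
t 18.025 tcp [0.4692 0.2767 0.2291] F [ 0.2  0.1 -0.5] w 0.697 g 0.0 q [-41.  17.   9. 107.  -3.  56.  45.]
top mouth ((400.3901062011719, 140.9215545654297), (39.01567840576172, 40.92790985107422), 108.24681854248047) [ 0.637 -0.132  0.078]
side mouth ((404.0885925292969, 230.5806121826172), (33.729400634765625, 49.013145446777344), 101.92435455322266) [ 0.6349 -0.1339  0.078 ]
[349.53140143 176.32256139] [300.97673107 141.12772703]
blue knob [301.23300971 141.        ] [349.06338028 174.35211268] [0.64867044 0.12593995 0.05028007] [0.65426789 0.13511359 0.042     ] [0.65134159 0.12631251 0.042     ]
yellow knob [264.44303797 146.32911392] [0.4689869  0.27566004 0.104     ]
tcp [0.4692 0.2767 0.2289] total [-0.5291 -0.2582 -0.0069] per row [-0.0882 -0.043  -0.0012] mm/row 39.3
```

View pics/v5.png

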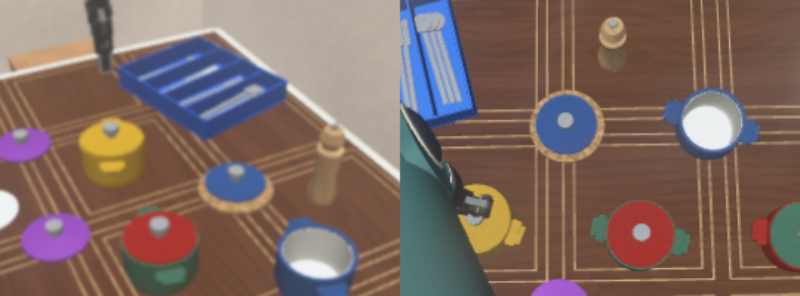

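The yellow lid is seated flush on the yellow pot, left-half (112,135). The blue lid is centred on the mat, right-half (566,122), and the blue pot is open. Next, the blue lid from the mat.

Request:
{"method": "send_rows", "body": {"rows": [{"x": -0.0882, "y": -0.043, "z": 0, "yaw": 0, "claw": 0.7}, {"x": -0.0882, "y": -0.043, "z": 0, "yaw": 0, "claw": 0.7}, {"x": -0.0882, "y": -0.043, "z": 0, "yaw": 0, "claw": 0.7}, {"x": -0.0882, "y": -0.043, "z": 0, "yaw": 0, "claw": 0.7}, {"x": -0.0882, "y": -0.043, "z": 0, "yaw": 0, "claw": 0.7}, {"x": -0.0882, "y": -0.043, "z": 0, "yaw": 0, "claw": 0.7}, {"x": 0, "y": 0, "z": 0.05, "yaw": 0, "claw": 0.7}, {"x": 0, "y": 0, "z": 0.09, "yaw": 0, "claw": 0.7}, {"x": 0, "y": 0, "z": 0.09, "yaw": 0, "claw": 0.7}, {"x": 0, "y": 0, "z": 0.09, "yaw": 0, "claw": 0.7}, {"x": 0, "y": 0, "z": 0.08, "yaw": 0, "claw": 0.7}, {"x": 0, "y": 0, "z": 0.06, "yaw": 0, "claw": 0.7}, {"x": 0, "y": 0, "z": 0, "yaw": 0, "claw": 0.7}, {"x": 0, "y": 0, "z": 0, "yaw": 0, "claw": 0.7}]}}

```text
time: 19.88
ee_pos: [0.6517, 0.128, 0.0467]
tool_rot: [[-0.973, 0.232, -0.0], [0.232, 0.973, 0.0], [0.0, 0.0, -1.0]]
wrist_force: [0.6, -0.9, 0.4]
grip_width: 0.699
grasp_force: 0.0
```

```bash
python3 - <<'E'
from h import *
st();go([.6515,.127,.0315],1)
E
```

```text
t 19.875 tcp [0.6517 0.128  0.0467] F [ 0.6 -0.9  0.4] w 0.699 g 0.0 q [-22.  41.  11.  97. -10.  44.  71.]
tcp [0.6517 0.128  0.0467] total [-0.0001 -0.0026  0.0379] per row [-0.0001 -0.0026  0.0379] mm/row 15.2
```

Request:
{"method": "send_rows", "body": {"rows": [{"x": 0, "y": -0.0026, "z": 0.02, "yaw": 0, "claw": 0.7}, {"x": 0, "y": 0, "z": 0.018, "yaw": 0, "claw": 0.7}, {"x": 0, "y": 0, "z": 0, "yaw": 0, "claw": 0.7}, {"x": 0, "y": 0, "z": 0, "yaw": 0, "claw": 0.1}, {"x": 0, "y": 0, "z": 0, "yaw": 0, "claw": 0.1}, {"x": 0, "y": 0, "z": 0, "yaw": 0, "claw": 0.1}, {"x": 0, "y": 0, "z": 0, "yaw": 0, "claw": 0.1}, {"x": 0, "y": 0, "z": 0, "yaw": 0, "claw": 0.1}, {"x": 0, "y": 0, "z": 0, "yaw": 0, "claw": 0.1}, {"x": 0, "y": 0, "z": 0, "yaw": 0, "claw": 0.1}]}}

```text
time: 21.12
ee_pos: [0.652, 0.1266, 0.0319]
tool_rot: [[-0.973, 0.233, 0.001], [0.233, 0.973, 0.0], [-0.001, 0.0, -1.0]]
wrist_force: [-1.3, 0.1, 6.0]
grip_width: 0.323
grasp_force: 59.2
```

Request:
{"method": "send_rows", "body": {"rows": [{"x": 0, "y": 0, "z": -0.02, "yaw": 0, "claw": 0.1}, {"x": 0, "y": 0, "z": -0.05, "yaw": 0, "claw": 0.1}, {"x": 0, "y": 0, "z": -0.08, "yaw": 0, "claw": 0.1}, {"x": 0, "y": 0, "z": -0.09, "yaw": 0, "claw": 0.1}, {"x": 0, "y": 0, "z": -0.09, "yaw": 0, "claw": 0.1}, {"x": 0, "y": 0, "z": -0.08, "yaw": 0, "claw": 0.1}, {"x": 0, "y": 0, "z": -0.06, "yaw": 0, "claw": 0.1}, {"x": 0, "y": 0, "z": -0.03, "yaw": 0, "claw": 0.1}, {"x": 0, "y": 0, "z": 0, "yaw": 0, "claw": 0.1}, {"x": 0, "y": 0, "z": 0, "yaw": 0, "claw": 0.1}]}}

```text
time: 22.38
ee_pos: [0.6508, 0.1264, 0.2301]
tool_rot: [[-0.973, 0.233, -0.002], [0.233, 0.973, -0.0], [0.002, -0.001, -1.0]]
wrist_force: [0.9, -0.7, -2.4]
grip_width: 0.323
grasp_force: 59.4
```

```bash
python3 - <<'E'
from h import *
st();go([.6372,-.1318,.2315],6)
E
```

```text
t 22.375 tcp [0.6508 0.1264 0.2301] F [ 0.9 -0.7 -2.4] w 0.323 g 59.4 q [-23.  28.  13.  91.  -7.  62.  68.]
tcp [0.6508 0.1264 0.2301] total [-0.1171 -0.6358 -0.0031] per row [-0.0195 -0.106  -0.0005] mm/row 43.1
```

Request:
{"method": "send_rows", "body": {"rows": [{"x": -0.0195, "y": -0.106, "z": 0, "yaw": 0, "claw": 0.1}, {"x": -0.0195, "y": -0.106, "z": 0, "yaw": 0, "claw": 0.1}, {"x": -0.0195, "y": -0.106, "z": 0, "yaw": 0, "claw": 0.1}, {"x": -0.0195, "y": -0.106, "z": 0, "yaw": 0, "claw": 0.1}, {"x": -0.0195, "y": -0.106, "z": 0, "yaw": 0, "claw": 0.1}, {"x": -0.0195, "y": -0.106, "z": 0, "yaw": 0, "claw": 0.1}, {"x": 0, "y": 0, "z": 0.05, "yaw": 0, "claw": 0.1}, {"x": 0, "y": 0, "z": 0.07, "yaw": 0, "claw": 0.1}, {"x": 0, "y": 0, "z": 0.07, "yaw": 0, "claw": 0.1}, {"x": 0, "y": 0, "z": 0.06, "yaw": 0, "claw": 0.1}, {"x": 0, "y": 0, "z": 0.03, "yaw": 0, "claw": 0.1}, {"x": 0, "y": 0, "z": 0.02, "yaw": 0, "claw": 0.1}, {"x": 0, "y": 0, "z": 0, "yaw": 0, "claw": 0.1}, {"x": 0, "y": 0, "z": 0, "yaw": 0, "claw": 0.1}]}}

```text
time: 24.12
ee_pos: [0.6385, -0.1319, 0.1122]
tool_rot: [[-0.973, 0.233, 0.002], [0.233, 0.973, -0.0], [-0.002, 0.0, -1.0]]
wrist_force: [-0.5, -0.3, -3.1]
grip_width: 0.322
grasp_force: 59.6
```

```bash
python3 - <<'E'
from h import *
st();go([.6372,-.1318,.0912],1)
E
```

```text
t 24.125 tcp [ 0.6385 -0.1319  0.1122] F [-0.5 -0.3 -3.1] w 0.322 g 59.6 q [ -2.  35.  15.  97. -11.  49.  94.]
tcp [ 0.6385 -0.1319  0.1122] total [ 0.0033 -0.0006  0.0525] per row [ 0.0033 -0.0006  0.0525] mm/row 21.0
```

Request:
{"method": "send_rows", "body": {"rows": [{"x": 0.0033, "y": 0, "z": 0.01, "yaw": 0, "claw": 0.1}, {"x": 0, "y": 0, "z": 0.01, "yaw": 0, "claw": 0.1}, {"x": 0, "y": 0, "z": 0.012, "yaw": 0, "claw": 0.1}, {"x": 0, "y": 0, "z": 0.008, "yaw": 0, "claw": 0.1}, {"x": 0, "y": 0, "z": 0.005, "yaw": 0, "claw": 0.1}, {"x": 0, "y": 0, "z": 0.004, "yaw": 0, "claw": 0.1}, {"x": 0, "y": 0, "z": 0.003, "yaw": 0, "claw": 0.1}, {"x": 0, "y": 0, "z": 0, "yaw": 0, "claw": 0.1}, {"x": 0, "y": 0, "z": 0, "yaw": 0, "claw": 0.1}]}}

```text
time: 25.25
ee_pos: [0.6367, -0.1315, 0.0919]
tool_rot: [[-0.973, 0.233, 0.0], [0.233, 0.973, 0.0], [-0.0, 0.0, -1.0]]
wrist_force: [-4.1, 1.2, 6.5]
grip_width: 0.328
grasp_force: 60.5
```

Contact at 0.0919, as expected for this grip. Release, then rise.

Request:
{"method": "send_rows", "body": {"rows": [{"x": 0, "y": 0, "z": 0, "yaw": 0, "claw": 0.45}, {"x": 0, "y": 0, "z": 0, "yaw": 0, "claw": 0.7}, {"x": 0, "y": 0, "z": 0, "yaw": 0, "claw": 0.7}, {"x": 0, "y": 0, "z": 0, "yaw": 0, "claw": 0.7}, {"x": 0, "y": 0, "z": -0.03, "yaw": 0, "claw": 0.7}, {"x": 0, "y": 0, "z": -0.08, "yaw": 0, "claw": 0.7}, {"x": 0, "y": 0, "z": -0.1, "yaw": 0, "claw": 0.7}, {"x": 0, "y": 0, "z": -0.1, "yaw": 0, "claw": 0.7}, {"x": 0, "y": 0, "z": -0.04, "yaw": 0, "claw": 0.7}, {"x": 0, "y": 0, "z": 0, "yaw": 0, "claw": 0.7}, {"x": 0, "y": 0, "z": 0, "yaw": 0, "claw": 0.7}]}}

```text
time: 26.62
ee_pos: [0.6357, -0.1312, 0.2289]
tool_rot: [[-0.973, 0.233, -0.003], [0.233, 0.973, 0.0], [0.003, -0.0, -1.0]]
wrist_force: [-0.1, -0.6, -0.2]
grip_width: 0.7
grasp_force: 0.0
```

```bash
python3 - <<'E'
from h import *
st()
S=optics.snapshot("side")
for k,X in(("yellow",(.470,.2777,.1045)),("blue",(.637,-.1318,.1045)),("red",(.439,-.0011,.1045))):
    u=proj("side",X)[0];c,s=knob(S,u);print(k,"expected",u.round(1),"seen",c.round(1),s[2:])
go([.439,-.001,.2315],6)
E
```

```text
t 26.625 tcp [ 0.6357 -0.1312  0.2289] F [-0.1 -0.6 -0.2] w 0.7 g 0.0 q [-4. 27. 17. 93. -9. 61. 92.]
yellow expected [264.5 145.7] seen [264.4 146.3] [10 10 79]
blue expected [406.1 221. ] seen [404.8 221.8] [ 15  15 158]
red expected [297.3 212.1] seen [297.  212.1] [ 13  14 135]
tcp [ 0.6356 -0.1312  0.2286] total [ 0.5538  0.2022 -0.0055] per row [ 0.0923  0.0337 -0.0009] mm/row 39.3
```

Request:
{"method": "send_rows", "body": {"rows": [{"x": 0.0923, "y": 0.0337, "z": 0, "yaw": 0, "claw": 0.7}, {"x": 0.0923, "y": 0.0337, "z": 0, "yaw": 0, "claw": 0.7}, {"x": 0.0923, "y": 0.0337, "z": 0, "yaw": 0, "claw": 0.7}, {"x": 0.0923, "y": 0.0337, "z": 0, "yaw": 0, "claw": 0.7}, {"x": 0.0923, "y": 0.0337, "z": 0, "yaw": 0, "claw": 0.7}, {"x": 0.0923, "y": 0.0337, "z": 0, "yaw": 0, "claw": 0.7}, {"x": 0, "y": 0, "z": 0.05, "yaw": 0, "claw": 0.7}, {"x": 0, "y": 0, "z": 0.07, "yaw": 0, "claw": 0.7}, {"x": 0, "y": 0, "z": 0.07, "yaw": 0, "claw": 0.7}, {"x": 0, "y": 0, "z": 0.07, "yaw": 0, "claw": 0.7}, {"x": 0, "y": 0, "z": 0.04, "yaw": 0, "claw": 0.7}, {"x": 0, "y": 0, "z": 0, "yaw": 0, "claw": 0.7}, {"x": 0, "y": 0, "z": 0, "yaw": 0, "claw": 0.7}]}}

```text
time: 28.3
ee_pos: [0.44, -0.0013, 0.1105]
tool_rot: [[-0.973, 0.233, -0.0], [0.233, 0.973, -0.0], [0.0, -0.0, -1.0]]
wrist_force: [0.2, 0.7, 0.8]
grip_width: 0.705
grasp_force: 0.0
```

```bash
python3 - <<'E'
from h import *
st();go([.4392,-.0011,.0912],1)
E
```

```text
t 28.3 tcp [ 0.44   -0.0013  0.1105] F [0.2 0.7 0.8] w 0.705 g 0.0 q [-15.  17.  13. 126.  -6.  37.  78.]
tcp [ 0.44   -0.0013  0.1105] total [0.0021 0.0001 0.0483] per row [0.0021 0.0001 0.0483] mm/row 19.3
```

Request:
{"method": "send_rows", "body": {"rows": [{"x": 0.002, "y": 0, "z": 0.025, "yaw": 0, "claw": 0.7}, {"x": 0, "y": 0, "z": 0.015, "yaw": 0, "claw": 0.7}, {"x": 0, "y": 0, "z": 0.008, "yaw": 0, "claw": 0.7}, {"x": 0, "y": 0, "z": 0, "yaw": 0, "claw": 0.1}, {"x": 0, "y": 0, "z": 0, "yaw": 0, "claw": 0.1}, {"x": 0, "y": 0, "z": 0, "yaw": 0, "claw": 0.1}, {"x": 0, "y": 0, "z": 0, "yaw": 0, "claw": 0.1}, {"x": 0, "y": 0, "z": 0, "yaw": 0, "claw": 0.1}, {"x": 0, "y": 0, "z": 0, "yaw": 0, "claw": 0.1}, {"x": 0, "y": 0, "z": 0, "yaw": 0, "claw": 0.1}]}}

```text
time: 29.55
ee_pos: [0.4394, -0.001, 0.0917]
tool_rot: [[-0.973, 0.233, 0.001], [0.233, 0.973, 0.0], [-0.001, 0.0, -1.0]]
wrist_force: [-0.2, -0.4, 5.9]
grip_width: 0.322
grasp_force: 58.8
```

Request:
{"method": "send_rows", "body": {"rows": [{"x": 0, "y": 0, "z": -0.02, "yaw": 0, "claw": 0.1}, {"x": 0, "y": 0, "z": -0.03, "yaw": 0, "claw": 0.1}, {"x": 0, "y": 0, "z": -0.05, "yaw": 0, "claw": 0.1}, {"x": 0, "y": 0, "z": -0.075, "yaw": 0, "claw": 0.1}, {"x": 0, "y": 0, "z": -0.075, "yaw": 0, "claw": 0.1}, {"x": 0, "y": 0, "z": -0.075, "yaw": 0, "claw": 0.1}, {"x": 0, "y": 0, "z": -0.025, "yaw": 0, "claw": 0.1}, {"x": 0, "y": 0, "z": 0, "yaw": 0, "claw": 0.1}, {"x": 0, "y": 0, "z": 0, "yaw": 0, "claw": 0.1}]}}

```text
time: 30.68
ee_pos: [0.4384, -0.0011, 0.2302]
tool_rot: [[-0.973, 0.233, -0.002], [0.233, 0.973, -0.0], [0.002, -0.001, -1.0]]
wrist_force: [1.4, -0.3, -3.3]
grip_width: 0.324
grasp_force: 59.3
```

```bash
python3 - <<'E'
from h import *
st();go([.6513,.1268,.2315],6)
E
```

```text
t 30.675 tcp [ 0.4384 -0.0011  0.2302] F [ 1.4 -0.3 -3.3] w 0.324 g 59.3 q [-17.   6.  14. 121.  -2.  54.  74.]
tcp [ 0.4384 -0.0011  0.2302] total [-0.4433  0.4349 -0.0045] per row [-0.0739  0.0725 -0.0008] mm/row 41.4
```

Red lid held; on to the mat.

Request:
{"method": "send_rows", "body": {"rows": [{"x": -0.0739, "y": 0.0725, "z": 0, "yaw": 0, "claw": 0.1}, {"x": -0.0739, "y": 0.0725, "z": 0, "yaw": 0, "claw": 0.1}, {"x": -0.0739, "y": 0.0725, "z": 0, "yaw": 0, "claw": 0.1}, {"x": -0.0739, "y": 0.0725, "z": 0, "yaw": 0, "claw": 0.1}, {"x": -0.0739, "y": 0.0725, "z": 0, "yaw": 0, "claw": 0.1}, {"x": -0.0739, "y": 0.0725, "z": 0, "yaw": 0, "claw": 0.1}, {"x": 0, "y": 0, "z": 0.05, "yaw": 0, "claw": 0.1}, {"x": 0, "y": 0, "z": 0.08, "yaw": 0, "claw": 0.1}, {"x": 0, "y": 0, "z": 0.08, "yaw": 0, "claw": 0.1}, {"x": 0, "y": 0, "z": 0.08, "yaw": 0, "claw": 0.1}, {"x": 0, "y": 0, "z": 0.08, "yaw": 0, "claw": 0.1}, {"x": 0, "y": 0, "z": 0.06, "yaw": 0, "claw": 0.1}, {"x": 0, "y": 0, "z": 0.04, "yaw": 0, "claw": 0.1}, {"x": 0, "y": 0, "z": 0, "yaw": 0, "claw": 0.1}, {"x": 0, "y": 0, "z": 0, "yaw": 0, "claw": 0.1}]}}

```text
time: 32.55
ee_pos: [0.6527, 0.1268, 0.044]
tool_rot: [[-0.973, 0.233, 0.001], [0.233, 0.973, 0.0], [-0.001, 0.0, -1.0]]
wrist_force: [0.4, 0.1, -1.6]
grip_width: 0.32
grasp_force: 59.6
```

Request:
{"method": "send_rows", "body": {"rows": [{"x": 0.003, "y": 0, "z": 0.012, "yaw": 0, "claw": 0.1}, {"x": 0, "y": 0, "z": 0.009, "yaw": 0, "claw": 0.1}, {"x": 0, "y": 0, "z": 0.004, "yaw": 0, "claw": 0.1}, {"x": 0, "y": 0, "z": 0.003, "yaw": 0, "claw": 0.1}, {"x": 0, "y": 0, "z": 0.002, "yaw": 0, "claw": 0.1}, {"x": 0, "y": 0, "z": 0, "yaw": 0, "claw": 0.1}, {"x": 0, "y": 0, "z": 0, "yaw": 0, "claw": 0.1}]}}

```text
time: 33.42
ee_pos: [0.6511, 0.1271, 0.0318]
tool_rot: [[-0.973, 0.233, 0.0], [0.233, 0.973, 0.0], [-0.0, 0.0, -1.0]]
wrist_force: [-2.0, 0.1, 4.1]
grip_width: 0.327
grasp_force: 60.0
```

Request:
{"method": "send_rows", "body": {"rows": [{"x": 0, "y": 0, "z": 0, "yaw": 0, "claw": 0.45}, {"x": 0, "y": 0, "z": 0, "yaw": 0, "claw": 0.7}, {"x": 0, "y": 0, "z": 0, "yaw": 0, "claw": 0.7}, {"x": 0, "y": 0, "z": 0, "yaw": 0, "claw": 0.7}, {"x": 0, "y": 0, "z": -0.03, "yaw": 0, "claw": 0.7}, {"x": 0, "y": 0, "z": -0.08, "yaw": 0, "claw": 0.7}, {"x": 0, "y": 0, "z": -0.1, "yaw": 0, "claw": 0.7}, {"x": 0, "y": 0, "z": -0.1, "yaw": 0, "claw": 0.7}, {"x": 0, "y": 0, "z": -0.1, "yaw": 0, "claw": 0.7}, {"x": 0, "y": 0, "z": -0.09, "yaw": 0, "claw": 0.7}, {"x": 0, "y": 0, "z": 0, "yaw": 0, "claw": 0.7}]}}

```text
time: 34.8
ee_pos: [0.6531, 0.1274, 0.2361]
tool_rot: [[-0.972, 0.233, 0.008], [0.233, 0.972, 0.002], [-0.007, 0.004, -1.0]]
wrist_force: [-0.2, 0.3, 0.1]
grip_width: 0.7
grasp_force: 0.0
```

```bash
python3 - <<'E'
from h import *
st()
T=optics.snapshot("top");S=optics.snapshot("side");cv2.imwrite("pics/s6.png",S[:,:,::-1])
cv2.imwrite("pics/v6.png",cv2.resize(np.hstack([S[60:360,190:490],T[60:360,190:490]]),(800,400))[:,:,::-1])
mouth("side",S,(297,222),27)
go([.4333,-.2765,.2315],11,src=[.6515,.1272,.2315])
E
```

```text
t 34.8 tcp [0.6531 0.1274 0.2361] F [-0.2  0.3  0.1] w 0.7 g 0.0 q [-22.  28.  12.  90.  -6.  62.  68.]
side mouth ((296.6269836425781, 219.58892822265625), (39.63447952270508, 53.11203384399414), 94.99016571044922) [0.4384 0.0033 0.078 ]
tcp [0.6515 0.1272 0.2315] total [ 2.9560e-01 -1.1085e+00 -7.0000e-04] per row [ 2.690e-02 -1.008e-01 -1.000e-04] mm/row 41.7
```

View pics/v6.png

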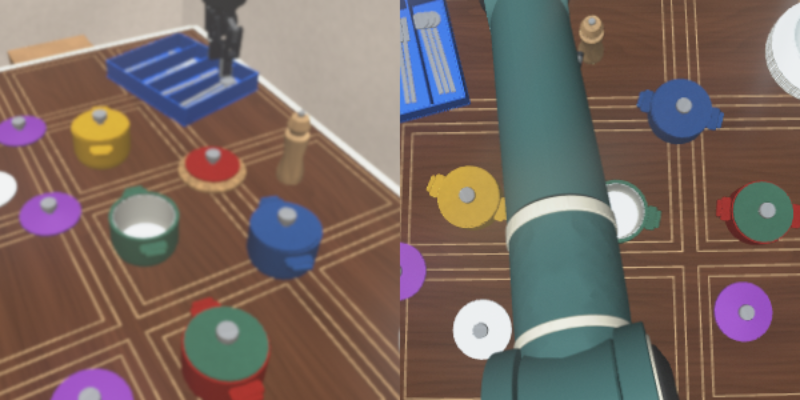

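Yellow and blue pots now wear their own lids, left-half (100,122) and (287,230). The red lid is centred on the mat (212,162) and the green pot is open (145,222). Next, the green lid on the red pot.

Request:
{"method": "send_rows", "body": {"rows": [{"x": 0.0269, "y": -0.1008, "z": 0, "yaw": 0, "claw": 0.7}, {"x": 0.0269, "y": -0.1008, "z": 0, "yaw": 0, "claw": 0.7}, {"x": 0.0269, "y": -0.1008, "z": 0, "yaw": 0, "claw": 0.7}, {"x": 0.0269, "y": -0.1008, "z": 0, "yaw": 0, "claw": 0.7}, {"x": 0.0269, "y": -0.1008, "z": 0, "yaw": 0, "claw": 0.7}, {"x": 0.0269, "y": -0.1008, "z": 0, "yaw": 0, "claw": 0.7}, {"x": 0.0269, "y": -0.1008, "z": 0, "yaw": 0, "claw": 0.7}, {"x": 0.0269, "y": -0.1008, "z": 0, "yaw": 0, "claw": 0.7}, {"x": 0.0269, "y": -0.1008, "z": 0, "yaw": 0, "claw": 0.7}, {"x": 0.0269, "y": -0.1008, "z": 0, "yaw": 0, "claw": 0.7}, {"x": 0.0269, "y": -0.1008, "z": 0, "yaw": 0, "claw": 0.7}, {"x": 0, "y": 0, "z": 0.05, "yaw": 0, "claw": 0.7}, {"x": 0, "y": 0, "z": 0.07, "yaw": 0, "claw": 0.7}, {"x": 0, "y": 0, "z": 0.07, "yaw": 0, "claw": 0.7}, {"x": 0, "y": 0, "z": 0.07, "yaw": 0, "claw": 0.7}, {"x": 0, "y": 0, "z": 0.04, "yaw": 0, "claw": 0.7}, {"x": 0, "y": 0, "z": 0, "yaw": 0, "claw": 0.7}, {"x": 0, "y": 0, "z": 0, "yaw": 0, "claw": 0.7}]}}

```text
time: 37.15
ee_pos: [0.4331, -0.277, 0.1119]
tool_rot: [[-0.973, 0.233, 0.001], [0.233, 0.973, -0.0], [-0.001, -0.0, -1.0]]
wrist_force: [0.4, -0.2, -0.9]
grip_width: 0.698
grasp_force: 0.0
```

```bash
python3 - <<'E'
from h import *
st();go([.4333,-.2766,.0912],1)
E
```

```text
t 37.15 tcp [ 0.4331 -0.277   0.1119] F [ 0.4 -0.2 -0.9] w 0.698 g 0.0 q [ 13.  24.  20. 117. -12.  41. 117.]
tcp [ 0.4331 -0.277   0.1119] total [-0.0001  0.001   0.0517] per row [-0.0001  0.001   0.0517] mm/row 20.7
```

Request:
{"method": "send_rows", "body": {"rows": [{"x": 0, "y": 0.001, "z": 0.025, "yaw": 0, "claw": 0.7}, {"x": 0, "y": 0, "z": 0.016, "yaw": 0, "claw": 0.7}, {"x": 0, "y": 0, "z": 0.01, "yaw": 0, "claw": 0.7}, {"x": 0, "y": 0, "z": 0, "yaw": 0, "claw": 0.1}, {"x": 0, "y": 0, "z": 0, "yaw": 0, "claw": 0.1}, {"x": 0, "y": 0, "z": 0, "yaw": 0, "claw": 0.1}, {"x": 0, "y": 0, "z": 0, "yaw": 0, "claw": 0.1}, {"x": 0, "y": 0, "z": 0, "yaw": 0, "claw": 0.1}, {"x": 0, "y": 0, "z": 0, "yaw": 0, "claw": 0.1}, {"x": 0, "y": 0, "z": 0, "yaw": 0, "claw": 0.1}]}}

```text
time: 38.4
ee_pos: [0.4329, -0.2763, 0.0912]
tool_rot: [[-0.973, 0.233, 0.0], [0.233, 0.973, 0.0], [-0.0, 0.0, -1.0]]
wrist_force: [-1.3, 1.8, 5.0]
grip_width: 0.321
grasp_force: 59.0
```

Request:
{"method": "send_rows", "body": {"rows": [{"x": 0, "y": 0, "z": -0.02, "yaw": 0, "claw": 0.1}, {"x": 0, "y": 0, "z": -0.03, "yaw": 0, "claw": 0.1}, {"x": 0, "y": 0, "z": -0.05, "yaw": 0, "claw": 0.1}, {"x": 0, "y": 0, "z": -0.075, "yaw": 0, "claw": 0.1}, {"x": 0, "y": 0, "z": -0.075, "yaw": 0, "claw": 0.1}, {"x": 0, "y": 0, "z": -0.075, "yaw": 0, "claw": 0.1}, {"x": 0, "y": 0, "z": -0.025, "yaw": 0, "claw": 0.1}, {"x": 0, "y": 0, "z": 0, "yaw": 0, "claw": 0.1}, {"x": 0, "y": 0, "z": 0, "yaw": 0, "claw": 0.1}]}}

```text
time: 39.52
ee_pos: [0.4321, -0.2758, 0.2297]
tool_rot: [[-0.973, 0.233, -0.002], [0.233, 0.973, 0.001], [0.002, 0.0, -1.0]]
wrist_force: [-0.3, -0.5, -2.7]
grip_width: 0.322
grasp_force: 59.4
```

```bash
python3 - <<'E'
from h import *
st()
T=optics.snapshot("top");mouth("top",T,(352,219),24);mouth("top",T,(462,221),24)
go([.4392,-.001,.2315],7)
E
```

```text
t 39.525 tcp [ 0.4321 -0.2758  0.2297] F [-0.3 -0.5 -2.7] w 0.322 g 59.4 q [  9.  14.  23. 112.  -6.  55. 112.]
top mouth ((351.7498474121094, 217.89822387695312), (42.410179138183594, 43.23112106323242), 110.67536926269531) [ 0.4394 -0.0011  0.078 ]
top mouth ((463.6507263183594, 218.6767120361328), (42.01805114746094, 46.84366989135742), 103.29716491699219) [ 0.4329 -0.2827  0.078 ]
tcp [ 0.432  -0.2758  0.2296] total [ 0.1424  0.6723 -0.0042] per row [ 0.0203  0.096  -0.0006] mm/row 39.3
```

Green pot's mouth is at (0.439, −0.001), matching the plan.

Request:
{"method": "send_rows", "body": {"rows": [{"x": 0.0203, "y": 0.096, "z": 0, "yaw": 0, "claw": 0.1}, {"x": 0.0203, "y": 0.096, "z": 0, "yaw": 0, "claw": 0.1}, {"x": 0.0203, "y": 0.096, "z": 0, "yaw": 0, "claw": 0.1}, {"x": 0.0203, "y": 0.096, "z": 0, "yaw": 0, "claw": 0.1}, {"x": 0.0203, "y": 0.096, "z": 0, "yaw": 0, "claw": 0.1}, {"x": 0.0203, "y": 0.096, "z": 0, "yaw": 0, "claw": 0.1}, {"x": 0.0203, "y": 0.096, "z": 0, "yaw": 0, "claw": 0.1}, {"x": 0, "y": 0, "z": 0.05, "yaw": 0, "claw": 0.1}, {"x": 0, "y": 0, "z": 0.07, "yaw": 0, "claw": 0.1}, {"x": 0, "y": 0, "z": 0.07, "yaw": 0, "claw": 0.1}, {"x": 0, "y": 0, "z": 0.06, "yaw": 0, "claw": 0.1}, {"x": 0, "y": 0, "z": 0.03, "yaw": 0, "claw": 0.1}, {"x": 0, "y": 0, "z": 0.02, "yaw": 0, "claw": 0.1}, {"x": 0, "y": 0, "z": 0, "yaw": 0, "claw": 0.1}, {"x": 0, "y": 0, "z": 0, "yaw": 0, "claw": 0.1}]}}

```text
time: 41.45
ee_pos: [0.4406, -0.0016, 0.1115]
tool_rot: [[-0.973, 0.233, 0.001], [0.233, 0.973, 0.0], [-0.001, 0.0, -1.0]]
wrist_force: [-0.7, 0.5, -2.9]
grip_width: 0.324
grasp_force: 59.8
```

```bash
python3 - <<'E'
from h import *
st();go([.4394,-.001,.0912],1)
E
```

```text
t 41.45 tcp [ 0.4406 -0.0016  0.1115] F [-0.7  0.5 -2.9] w 0.324 g 59.8 q [-13.  17.  10. 126.  -5.  37.  77.]
tcp [ 0.4406 -0.0016  0.1115] total [0.0033 0.0007 0.0506] per row [0.0033 0.0007 0.0506] mm/row 20.3
```

Request:
{"method": "send_rows", "body": {"rows": [{"x": 0.0033, "y": 0.0007, "z": 0.01, "yaw": 0, "claw": 0.1}, {"x": 0, "y": 0, "z": 0.01, "yaw": 0, "claw": 0.1}, {"x": 0, "y": 0, "z": 0.01, "yaw": 0, "claw": 0.1}, {"x": 0, "y": 0, "z": 0.008, "yaw": 0, "claw": 0.1}, {"x": 0, "y": 0, "z": 0.005, "yaw": 0, "claw": 0.1}, {"x": 0, "y": 0, "z": 0.004, "yaw": 0, "claw": 0.1}, {"x": 0, "y": 0, "z": 0.003, "yaw": 0, "claw": 0.1}, {"x": 0, "y": 0, "z": 0, "yaw": 0, "claw": 0.1}, {"x": 0, "y": 0, "z": 0, "yaw": 0, "claw": 0.1}]}}

```text
time: 42.58
ee_pos: [0.4389, -0.001, 0.0912]
tool_rot: [[-0.973, 0.233, 0.0], [0.233, 0.973, 0.0], [-0.0, 0.0, -1.0]]
wrist_force: [-1.6, -1.7, 4.9]
grip_width: 0.322
grasp_force: 60.5
```

Request:
{"method": "send_rows", "body": {"rows": [{"x": 0, "y": 0, "z": 0, "yaw": 0, "claw": 0.45}, {"x": 0, "y": 0, "z": 0, "yaw": 0, "claw": 0.7}, {"x": 0, "y": 0, "z": 0, "yaw": 0, "claw": 0.7}, {"x": 0, "y": 0, "z": 0, "yaw": 0, "claw": 0.7}, {"x": 0, "y": 0, "z": -0.03, "yaw": 0, "claw": 0.7}, {"x": 0, "y": 0, "z": -0.08, "yaw": 0, "claw": 0.7}, {"x": 0, "y": 0, "z": -0.1, "yaw": 0, "claw": 0.7}, {"x": 0, "y": 0, "z": -0.1, "yaw": 0, "claw": 0.7}, {"x": 0, "y": 0, "z": -0.04, "yaw": 0, "claw": 0.7}, {"x": 0, "y": 0, "z": 0, "yaw": 0, "claw": 0.7}, {"x": 0, "y": 0, "z": 0, "yaw": 0, "claw": 0.7}]}}

```text
time: 43.95
ee_pos: [0.4383, -0.0011, 0.2304]
tool_rot: [[-0.973, 0.233, -0.001], [0.233, 0.973, -0.0], [0.001, -0.0, -1.0]]
wrist_force: [-0.1, 0.9, -0.8]
grip_width: 0.696
grasp_force: 0.0
```

```bash
python3 - <<'E'
from h import *
st()
T=optics.snapshot("top");S=optics.snapshot("side")
c,_=knob(S,(297,213));print("green knob",c,"exp 297 212.1")
u=proj("top",[.6513,.127,.042])[0];c,_=knob(T,u);print("red knob",c,at_z("top",c,.042))
mouth("top",T,(461,221),22);mouth("side",S,(360,320),34)
go([.6513,.1268,.2315],6)
E
```

```text
t 43.95 tcp [ 0.4383 -0.0011  0.2304] F [-0.1  0.9 -0.8] w 0.696 g 0.0 q [-15.   6.  11. 121.  -1.  54.  74.]
green knob [297.38571429 212.86666667] exp 297 212.1
red knob [301.6  140.86] [0.65171198 0.12532857 0.042     ]
top mouth ((461.3927917480469, 219.1042938232422), (39.99908447265625, 41.730499267578125), 119.21887969970703) [ 0.4319 -0.2769  0.078 ]
side mouth ((358.9226989746094, 318.97186279296875), (50.69574737548828, 59.03716278076172), 104.81521606445312) [ 0.431  -0.2795  0.078 ]
tcp [ 0.4382 -0.0011  0.23  ] total [-0.4438  0.435  -0.0049] per row [-0.074   0.0725 -0.0008] mm/row 41.4
```

Green is seated (knob within 1 px of where it should be). The red pot's mouth is at about (0.4325, −0.277). Now the red lid from the mat.

Request:
{"method": "send_rows", "body": {"rows": [{"x": -0.074, "y": 0.0725, "z": 0, "yaw": 0, "claw": 0.7}, {"x": -0.074, "y": 0.0725, "z": 0, "yaw": 0, "claw": 0.7}, {"x": -0.074, "y": 0.0725, "z": 0, "yaw": 0, "claw": 0.7}, {"x": -0.074, "y": 0.0725, "z": 0, "yaw": 0, "claw": 0.7}, {"x": -0.074, "y": 0.0725, "z": 0, "yaw": 0, "claw": 0.7}, {"x": -0.074, "y": 0.0725, "z": 0, "yaw": 0, "claw": 0.7}, {"x": 0, "y": 0, "z": 0.05, "yaw": 0, "claw": 0.7}, {"x": 0, "y": 0, "z": 0.09, "yaw": 0, "claw": 0.7}, {"x": 0, "y": 0, "z": 0.09, "yaw": 0, "claw": 0.7}, {"x": 0, "y": 0, "z": 0.09, "yaw": 0, "claw": 0.7}, {"x": 0, "y": 0, "z": 0.08, "yaw": 0, "claw": 0.7}, {"x": 0, "y": 0, "z": 0.06, "yaw": 0, "claw": 0.7}, {"x": 0, "y": 0, "z": 0, "yaw": 0, "claw": 0.7}, {"x": 0, "y": 0, "z": 0, "yaw": 0, "claw": 0.7}]}}

```text
time: 45.8
ee_pos: [0.6519, 0.1264, 0.0472]
tool_rot: [[-0.972, 0.233, 0.0], [0.233, 0.972, -0.0], [-0.0, -0.0, -1.0]]
wrist_force: [0.0, -0.1, 1.6]
grip_width: 0.699
grasp_force: 0.0
```

```bash
python3 - <<'E'
from h import *
st();go([.6513,.1268,.0315],1)
E
```

```text
t 45.8 tcp [0.6519 0.1264 0.0472] F [ 0.  -0.1  1.6] w 0.699 g 0.0 q [-19.  40.   7.  96.  -7.  44.  68.]
tcp [0.6519 0.1264 0.0472] total [0.0018 0.0005 0.0392] per row [0.0018 0.0005 0.0392] mm/row 15.7
```

Request:
{"method": "send_rows", "body": {"rows": [{"x": 0.0018, "y": 0, "z": 0.02, "yaw": 0, "claw": 0.7}, {"x": 0, "y": 0, "z": 0.019, "yaw": 0, "claw": 0.7}, {"x": 0, "y": 0, "z": 0, "yaw": 0, "claw": 0.7}, {"x": 0, "y": 0, "z": 0, "yaw": 0, "claw": 0.1}, {"x": 0, "y": 0, "z": 0, "yaw": 0, "claw": 0.1}, {"x": 0, "y": 0, "z": 0, "yaw": 0, "claw": 0.1}, {"x": 0, "y": 0, "z": 0, "yaw": 0, "claw": 0.1}, {"x": 0, "y": 0, "z": 0, "yaw": 0, "claw": 0.1}, {"x": 0, "y": 0, "z": 0, "yaw": 0, "claw": 0.1}, {"x": 0, "y": 0, "z": 0, "yaw": 0, "claw": 0.1}]}}

```text
time: 47.05
ee_pos: [0.6517, 0.1271, 0.0319]
tool_rot: [[-0.973, 0.233, 0.001], [0.233, 0.973, 0.0], [-0.001, 0.0, -1.0]]
wrist_force: [-1.3, 0.0, 5.2]
grip_width: 0.324
grasp_force: 59.1
```

Request:
{"method": "send_rows", "body": {"rows": [{"x": 0, "y": 0, "z": -0.02, "yaw": 0, "claw": 0.1}, {"x": 0, "y": 0, "z": -0.05, "yaw": 0, "claw": 0.1}, {"x": 0, "y": 0, "z": -0.08, "yaw": 0, "claw": 0.1}, {"x": 0, "y": 0, "z": -0.09, "yaw": 0, "claw": 0.1}, {"x": 0, "y": 0, "z": -0.09, "yaw": 0, "claw": 0.1}, {"x": 0, "y": 0, "z": -0.08, "yaw": 0, "claw": 0.1}, {"x": 0, "y": 0, "z": -0.06, "yaw": 0, "claw": 0.1}, {"x": 0, "y": 0, "z": -0.03, "yaw": 0, "claw": 0.1}, {"x": 0, "y": 0, "z": 0, "yaw": 0, "claw": 0.1}, {"x": 0, "y": 0, "z": 0, "yaw": 0, "claw": 0.1}]}}

```text
time: 48.3
ee_pos: [0.6506, 0.1269, 0.2301]
tool_rot: [[-0.973, 0.233, -0.002], [0.233, 0.973, -0.001], [0.002, -0.001, -1.0]]
wrist_force: [-0.3, -0.0, -3.7]
grip_width: 0.321
grasp_force: 59.3
```

```bash
python3 - <<'E'
from h import *
st();go([.4327,-.2767,.2315],11)
E
```

```text
t 48.3 tcp [0.6506 0.1269 0.2301] F [-0.3 -0.  -3.7] w 0.321 g 59.3 q [-20.  28.   9.  90.  -5.  62.  66.]
tcp [0.6506 0.1269 0.2301] total [ 0.295  -1.108  -0.0019] per row [ 0.0268 -0.1007 -0.0002] mm/row 41.7
```

Request:
{"method": "send_rows", "body": {"rows": [{"x": 0.0268, "y": -0.1007, "z": 0, "yaw": 0, "claw": 0.1}, {"x": 0.0268, "y": -0.1007, "z": 0, "yaw": 0, "claw": 0.1}, {"x": 0.0268, "y": -0.1007, "z": 0, "yaw": 0, "claw": 0.1}, {"x": 0.0268, "y": -0.1007, "z": 0, "yaw": 0, "claw": 0.1}, {"x": 0.0268, "y": -0.1007, "z": 0, "yaw": 0, "claw": 0.1}, {"x": 0.0268, "y": -0.1007, "z": 0, "yaw": 0, "claw": 0.1}, {"x": 0.0268, "y": -0.1007, "z": 0, "yaw": 0, "claw": 0.1}, {"x": 0.0268, "y": -0.1007, "z": 0, "yaw": 0, "claw": 0.1}, {"x": 0.0268, "y": -0.1007, "z": 0, "yaw": 0, "claw": 0.1}, {"x": 0.0268, "y": -0.1007, "z": 0, "yaw": 0, "claw": 0.1}, {"x": 0.0268, "y": -0.1007, "z": 0, "yaw": 0, "claw": 0.1}, {"x": 0, "y": 0, "z": 0.05, "yaw": 0, "claw": 0.1}, {"x": 0, "y": 0, "z": 0.07, "yaw": 0, "claw": 0.1}, {"x": 0, "y": 0, "z": 0.07, "yaw": 0, "claw": 0.1}, {"x": 0, "y": 0, "z": 0.06, "yaw": 0, "claw": 0.1}, {"x": 0, "y": 0, "z": 0.03, "yaw": 0, "claw": 0.1}, {"x": 0, "y": 0, "z": 0.02, "yaw": 0, "claw": 0.1}, {"x": 0, "y": 0, "z": 0, "yaw": 0, "claw": 0.1}, {"x": 0, "y": 0, "z": 0, "yaw": 0, "claw": 0.1}]}}

```text
time: 50.68
ee_pos: [0.4341, -0.2767, 0.112]
tool_rot: [[-0.973, 0.233, 0.001], [0.233, 0.973, -0.001], [-0.001, -0.0, -1.0]]
wrist_force: [0.4, -0.3, -1.5]
grip_width: 0.324
grasp_force: 59.5
```

```bash
python3 - <<'E'
from h import *
st();go([.4327,-.2767,.0915],1)
E
```

```text
t 50.675 tcp [ 0.4341 -0.2767  0.112 ] F [ 0.4 -0.3 -1.5] w 0.324 g 59.5 q [ 15.  24.  17. 117. -11.  41. 115.]
tcp [ 0.4341 -0.2767  0.112 ] total [ 0.0034 -0.0007  0.0511] per row [ 0.0034 -0.0007  0.0511] mm/row 20.5
```

Request:
{"method": "send_rows", "body": {"rows": [{"x": 0.0034, "y": 0, "z": 0.01, "yaw": 0, "claw": 0.1}, {"x": 0, "y": 0, "z": 0.01, "yaw": 0, "claw": 0.1}, {"x": 0, "y": 0, "z": 0.011, "yaw": 0, "claw": 0.1}, {"x": 0, "y": 0, "z": 0.008, "yaw": 0, "claw": 0.1}, {"x": 0, "y": 0, "z": 0.005, "yaw": 0, "claw": 0.1}, {"x": 0, "y": 0, "z": 0.004, "yaw": 0, "claw": 0.1}, {"x": 0, "y": 0, "z": 0.003, "yaw": 0, "claw": 0.1}, {"x": 0, "y": 0, "z": 0, "yaw": 0, "claw": 0.1}, {"x": 0, "y": 0, "z": 0, "yaw": 0, "claw": 0.1}]}}

```text
time: 51.8
ee_pos: [0.4323, -0.2762, 0.0918]
tool_rot: [[-0.973, 0.233, 0.0], [0.233, 0.973, 0.0], [-0.0, 0.0, -1.0]]
wrist_force: [-2.3, 1.3, 6.7]
grip_width: 0.324
grasp_force: 60.4
```

Request:
{"method": "send_rows", "body": {"rows": [{"x": 0, "y": 0, "z": 0, "yaw": 0, "claw": 0.45}, {"x": 0, "y": 0, "z": 0, "yaw": 0, "claw": 0.7}, {"x": 0, "y": 0, "z": 0, "yaw": 0, "claw": 0.7}, {"x": 0, "y": 0, "z": 0, "yaw": 0, "claw": 0.7}, {"x": 0, "y": 0, "z": -0.03, "yaw": 0, "claw": 0.7}, {"x": 0, "y": 0, "z": -0.08, "yaw": 0, "claw": 0.7}, {"x": 0, "y": 0, "z": -0.1, "yaw": 0, "claw": 0.7}, {"x": 0, "y": 0, "z": -0.1, "yaw": 0, "claw": 0.7}, {"x": 0, "y": -0.1, "z": -0.04, "yaw": 0, "claw": 0.7}, {"x": 0, "y": -0.1, "z": 0, "yaw": 0, "claw": 0.7}, {"x": 0, "y": -0.1, "z": 0, "yaw": 0, "claw": 0.7}, {"x": 0, "y": -0.1, "z": 0, "yaw": 0, "claw": 0.7}, {"x": 0, "y": 0, "z": 0, "yaw": 0, "claw": 0.7}, {"x": 0, "y": 0, "z": 0, "yaw": 0, "claw": 0.7}]}}

```text
time: 53.55
ee_pos: [0.3952, -0.4311, 0.2312]
tool_rot: [[-0.973, 0.233, 0.0], [0.233, 0.973, 0.001], [-0.0, 0.001, -1.0]]
wrist_force: [0.5, -0.3, 0.3]
grip_width: 0.697
grasp_force: 0.0
```

```bash
python3 - <<'E'
from h import *
st()
T=optics.snapshot("top");S=optics.snapshot("side")
for k,X,e in(("yellow",(.470,.2777,.1045),(264.4,145)),("blue",(.637,-.1318,.1045),(405.7,221.1)),("green",(.439,-.0011,.1045),(297,212.1)),("red",(.4331,-.2767,.1045),(360,308.8))):
    c,s=knob(S,e);d,_=knob(T,proj("top",X)[0]);print(k,"start",e,"seen",c.round(1),tri(d,c).round(4))
cv2.imwrite("pics/v9.png",cv2.resize(np.hstack([S[100:380,180:480],T[60:340,190:490]]),(800,373))[:,:,::-1])
E
```

```text
t 53.55 tcp [ 0.3952 -0.4311  0.2312] F [ 0.5 -0.3  0.3] w 0.697 g 0.0 q [ 26.  21.  24. 103. -10.  58. 130.]
yellow start (264.4, 145) seen [264.4 146.3] [0.4699 0.2757 0.1039]
blue start (405.7, 221.1) seen [407.7 221.5] [ 0.6375 -0.1336  0.1036]
green start (297, 212.1) seen [297.4 212.8] [ 0.4391 -0.0024  0.1035]
red start (360, 308.8) seen [359.2 309. ] [ 0.4315 -0.2769  0.1056]
```

View pics/v9.png

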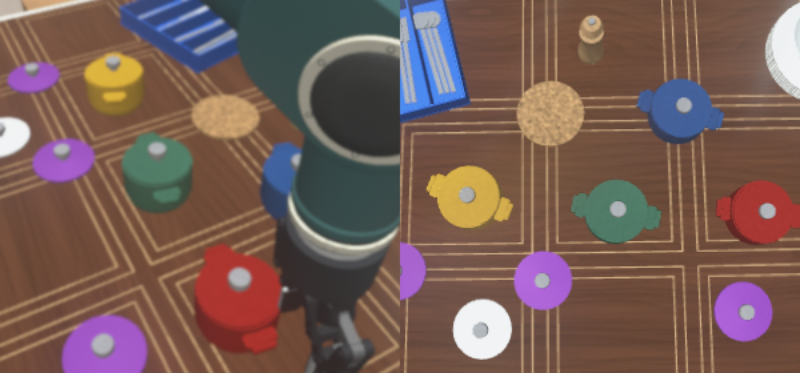

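All four pots wear their own colour: yellow (468,196), green (617,210), red (765,211) and blue (682,110) in the right half. The knobs are back at their seated heights, the mat is bare and the mill is in place. Handing in.

```bash
python3 -c "
from station import arm
print(arm.job_done())"
```

```text
the job is handed in; nothing more can be done
None
```

Every cocotte now wears the lid of its own colour, seated and released; the pots and pepper mill stand where they were, and the job was handed in at about 54 s of the 138 s limit.

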